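Ready an orbital shaker: brake on, clear and load the platform, dial the speed, brake off

ROBOT

A 6-joint arm with a two-finger parallel gripper is mounted at the origin on a cart in front of the work surface, level with it; the furniture and walls round the work are solid. World frame = base frame: x ahead of the robot, y to its left, z up, the work surface at z = 0. Lengths are in mm, angles in rad, forces in N, time in s.
With the tool pointing down it reaches from about 150 to 775 mm from the base axis. Payload 6.1 kg.
Tool frame: the origin (TCP) lies at the very end of the fingers, on their centre line; the grasp point (between the pads) lies 19 mm behind it (hold_point_z is the distance from the TCP to the grasp point, in mm); y points along the fingers, z is the direction in which the jaws open and shut, and the axes are right-handed (so a half turn about y gives the same grasp; the last joint's range is limited). The gripper opens to 85 mm and grips with 20 to 120 N. Pads are 22 mm wide; open, the fingers measure 114 mm over their backs; the gripper's body (76 mm by 85 mm) begins 54 mm behind the grasp point. The pads swing forward as they close: fully open they stand 13 mm farther back than shut.
Start: joints at [-1.251, 0.126, -0.04, 1.405, 0, 1.571], TCP at [165.041, -498.367, 231.295] pointing down, gripper open.
Joint ranges: [-2.72, 2.72], [-0.95, 1.95], [-1.27, 1.35], [-1.78, 2.02], [-1.46, 1.47], [-3.14, 3.14]. Speed limits (rad/s): [2.39, 2.39, 3.01, 3.14, 3.14, 3.14].

INTERFACE

Orientations are given as a rotation vector (axis times angle).
In Python, from workcell import get_obs, capture, finish_job, boxes_of, silhouettes, hold_point_z gives the robot as it stands.
- The arm moves only by the shell command python3 -m creep 'ROWS' [FORCE]. ROWS is JSON, a list of rows, each a list of 7 numbers: the shift along the tool's x, y, z in units of 100 mm (1.0 is 100 mm), then the turn, a rotation vector about the tool's x, y, z in units of 180 degrees (1.0 is 180 degrees), then the gripper's target within -1 to 1 (fully open at 1, half-way at 0, shut at -1). A call has 1 to 5 rows; each row is the pose to reach, as a shift and turn from the pose measured when the call began, along the tool's axes at that moment, turning the shorter way round; what a row does not reach only later rows make up. A row lasts 1/12 s, in which the tool goes at most 41.7 mm and 7.16 degrees, less where a joint would pass 70% of its speed; a pose out of reach is approached as far as the arm can. A call with a number of a shift or a turn outside -1 to 1 is refused whole. A call with a gripper value outside its range is refused whole. The fingers move at their own pace and stop on an object; FORCE is the grip in N (left out, the last holds). Time passes only in rows, so rows that repeat a pose let the fingers close. It gives the time, the measured TCP pose, the force and the opening at its end, in the units of the state.
- get_obs(): the state, without advancing time (a new reading comes with each control period).
- capture(name): name is "side" or "top" or "wrist"; returns a dict with "image" (384x512x3 uint8, blue, green, red), "camera_matrix" (3x3 intrinsics, pixels), "rvec" (rotation vector, rad) and "tvec" (3), from world to camera coordinates, as OpenCV has them; the wrist camera has in their place "T_tool_cam" (4x4, takes a point from camera to tool coordinates, whose origin is the TCP and whose axes are the tool frame's). Camera axes: x right, y down, z forward; pixel columns grow to the right and rows downward; lengths in mm; the calibration is good to about 2 mm. A picture is of the moment at which its call begins: read the wrist's pose just before it. There is no depth.
- finish_job(): hands the job in, once; it reports no verdict.
Trained networks look in a picture, given as the dict that the camera call returned (one of the last four; its "shot" number tells which), for a name from the list of things; names that differ only in an ending like _2 or _b are one class to them, and where a whole thing is asked for, a point or a joint stands for the part that bears it (a point fixed in the world has none). Each returns a list of dicts, best first, with "conf" (0 to 1); they miss things now and then, are a little off and sometimes report something else, mostly with a low value. They report only what shows in the picture. A call takes as long as a camera call. They do not tell look-alikes from the thing itself.
- boxes_of(picture, thing): "at" ([x, y, z] in mm, in the coordinates of the camera as it stood for that picture, good to about 4 mm: the middle of the surface that is visible of it).
- silhouettes(picture, thing): "region" (384x512 bool, what is visible of it).
The state is a dict: "time": time; "q": joint angles; "qd": joint speeds; "joint_torque": joint torques, N m; "ee_pos": TCP position; "tcp_rot": TCP orientation; "ft_force": force on the tool from outside, world axes, zero at the start; "ft_torque": the same for the moment, N m; "width": finger opening in mm.
Only numpy, scipy, OpenCV 4.12 (cv2) and the standard library are available. Lean on these libraries where they do the work, as an engineer would, in place of code of your own. Each camera call takes 0.05 s, during which the arm holds its last target.

TASK

To get the orbital shaker ready to run, first pull its brake lever back to the third notch and let go of it. Then take off the bench timer that was left on the platform and lay it face up on the worktop, lay every culture dish flat on the platform, none on top of another, and roll the thumbwheel until it shows 8. Only when all that is done, press the brake's release button until the lever has sprung all the way back; leave everything else on the bench where it is.

Things in the scene. Friction and masses are not known exactly. Their poses are not given: they have to be found in the camera images.
- shaker: The shaker: white, 265 mm deep, 290 mm wide, fixed to the bench. Origin under its middle, on the worktop; x away from the robot's side, y to the left, z up, axes shared by its points. The console, 112 mm deep, is its front part; the console's deck is 55 mm above the worktop. Behind it is the platform.
- platform (a point): Middle of the surface of the platform's blue mat, 50 mm above the worktop. The mat lies in a shallow aluminium tray, inside 134 mm along the shaker's x and 262 mm along its y, with a rim 10 mm high and 5 mm thick. Dishes may lie anywhere on the mat.
- wheel_top (a point): Top of the thumbwheel, at the console's left: a drum 56 mm across, 26 mm wide, axle along the shaker's y, 20 mm out of the deck between two black cheeks 6 mm lower. Digits 0 to 9 on a white band; the one on top between the red marks is set. A fingertip pressed on top and moved 17.6 mm away from the robot (shaker's +x) rolls it up one digit; toward the robot, down one. Point stays put.
- speed_wheel (a joint): Thumbwheel angle in rad: digit x 0.6283 (0 at digit 0, 5.03 at 8, 5.65 at 9; stops at both ends). Grippy tyre on a spring mount: gives 1.5 N per mm after 2 N, 6 mm at most; press it 3 to 5 mm down while rolling. It clicks at each digit (about 1 N at the rim to leave one) and snaps to the nearest when let go.
- brake_knob (a point): Red upright knob of the brake lever, at the console's right: 22 mm across, grip part 28 mm tall. The point is the middle of the grip part, 90 mm above the worktop; top 14 mm higher, lever 21 mm lower. Swings level about brake_hub at 95 mm radius. Can be pinched from above. Rests away from the robot, near the platform; pulled toward the robot against 2 to 4 N.
- brake_hub (a point): Upright axis of the flat steel brake lever, 66 mm above the worktop, on top of its dark disc of 88 mm diameter. Black lines on the deck round it, numbered 0 to 3, show the lever's rest position and notches 1 to 3.
- brake_lever (a joint): Brake lever in rad: 0 at rest, grows as it is pulled toward the robot (counter-clockwise from above). A spring drives it back; a ratchet catches it at notch 1 (0.35), 2 (0.70), 3 (1.05) and 4 (1.40); stop at 1.50. Pull 0.05 to 0.15 past a notch and let go: it settles at the notch. Pulled too far, it must be let back with the release button.
- button_top (a point): Middle of the top of the brake's green release button: 24 mm across, upright, right of the lever's disc, top 79 mm above the worktop. Presses straight down 9 mm, 3 N at first, 6 N at the bottom. Held down for about a second it frees the lever, which springs back to rest by itself. It also dips as the ratchet clicks.
- release_button (a joint): Travel of the release button in m: 0 up, 0.009 fully down; the ratchet is free beyond about 0.0065.
- dish_1_c (a point): Culture dish with lid 1: plain white round flat dish, 66 mm in diameter over its lid, 16 mm tall, 0.03 to 0.06 kg, not opened here. The point is its centre, half-way up (8 mm above what it lies on); z up. There are two or three dishes; an absent one reads None from the start.
- dish_2_c (a point): Culture dish with lid 2: plain white round flat dish, 66 mm in diameter over its lid, 16 mm tall, 0.03 to 0.06 kg, not opened here. The point is its centre, half-way up (8 mm above what it lies on); z up. There are two or three dishes; an absent one reads None from the start.
- dish_3_c (a point): Culture dish with lid 3: plain white round flat dish, 66 mm in diameter over its lid, 16 mm tall, 0.03 to 0.06 kg, not opened here. The point is its centre, half-way up (8 mm above what it lies on); z up. There are two or three dishes; an absent one reads None from the start.
- timer_c (a point): White bench timer, a square slab 66 x 66 x 19 mm, 0.1 kg, left on the platform at the start. The point is its centre, 10 mm above what it lies on; x and y along its sides, z up (face). It may be laid anywhere on the worktop clear of the shaker.
- white_cup_c (a point): Bystander: specimen cup with a white lid, 63 mm in diameter, 81 mm tall, its centre. Leave it alone.
- orange_cup_c (a point): Bystander: specimen cup with an orange lid, 63 mm in diameter, 71 mm tall, its centre. Leave it alone.
Not all that is in view belongs to the job. Leave any pink look-alike of the part that bears dish_3_c alone.

How it is judged:
By the outcome, as a careful person would: the job done as asked, in the order asked, and still so for the second after the job is handed in, with the robot touching nothing.
Of dish_1, dish_2, dish_3 only 2 to 3 are there at a start; the rules pass over those that are not, and their reading is None.
At some moment in a run one of dish_1, dish_2, dish_3 may be knocked a few centimetres aside while the robot is not near it.
Once in a run the grip may slacken for a moment while it holds something.
It also fails if it takes over 210 s, if anything falls off the work surface, if the arm or the gripper's body presses on something with over 40 N, if the wrist force passes 120 N, or if a joint passes its speed limit or range.

## Working session

There is one attempt and no reset: what is moved stays moved. The work goes in short steps, Python scripts to look and compute and a shell command to move; the robot and the scene stay as the last step left them, time stands still between calls to the robot, and variables do not carry over. Pictures are saved under pics/ and viewed, and the job is handed in when it is done.

```bash
ls; mkdir -p pics; python3 - <<'E'
from workcell import *
import cv2
o=get_obs()
print({k:(v if not hasattr(v,'round') else v) for k,v in o.items()})
print(hold_point_z() if callable(hold_point_z) else hold_point_z)
for n in ["side","top","wrist"]:
    p=capture(n); cv2.imwrite(f"pics/{n}0.png",p["image"]); print({k:v for k,v in p.items() if k!="image"})
E
```

```text
pics
{'time': 0.0, 'q': array([-1.25102241e+00,  1.26377974e-01, -4.06088508e-02,  1.40538556e+00,
       -1.91822170e-05,  1.57080676e+00]), 'qd': array([ 8.19108096e-04,  1.91590103e-04,  5.62101801e-04, -1.83803218e-04,
       -8.30561281e-05,  7.79216963e-04]), 'joint_torque': array([-1.96318074e-04, -4.35911787e+01,  3.52924025e+01,  1.72795274e-02,
       -2.81250402e-05,  7.18699766e-06]), 'ee_pos': array([ 164.9029232 , -498.00578694,  230.52913767]), 'tcp_rot': array([-0.33065578,  2.05034996, -2.04712737]), 'ft_force': array([-0.36083488,  0.30990795, -0.33128064]), 'ft_torque': array([-9.11167055e-05, -4.54501905e-02,  3.02346246e-02]), 'width': 85.41962106136373}
18.700000000000003
{'camera_matrix': array([[377.95818155,   0.        , 263.64338809],
       [  0.        , 377.95818155, 189.72967936],
       [  0.        ,   0.        ,   1.        ]]), 'rvec': array([ 0.63551384, -2.42416381,  1.38614096]), 'tvec': array([ 493.36714969,  163.36505099, 1091.12814242]), 'shot': 1}
{'camera_matrix': array([[399.82085971,   0.        , 263.20101731],
       [  0.        , 399.82085971, 185.79765567],
       [  0.        ,   0.        ,   1.        ]]), 'rvec': array([ 2.17507579, -2.18260289,  0.0569802 ]), 'tvec': array([  78.24990403,  526.42087532, 1312.16268239]), 'shot': 2}
{'camera_matrix': array([[322.60063053,   0.        , 254.14618688],
       [  0.        , 322.60063053, 191.8895266 ],
       [  0.        ,   0.        ,   1.        ]]), 'T_tool_cam': array([[-7.28691168e-04,  9.48346870e-01,  3.17234429e-01,
        -8.19454124e+01],
       [-4.25933064e-04, -3.17234778e-01,  9.48346938e-01,
        -1.41720427e+02],
       [ 9.99999644e-01,  5.55931405e-04,  6.35098469e-04,
        -5.18041147e-01],
       [ 0.00000000e+00,  0.00000000e+00,  0.00000000e+00,
         1.00000000e+00]]), 'shot': 3}
```

View pics/side0.png

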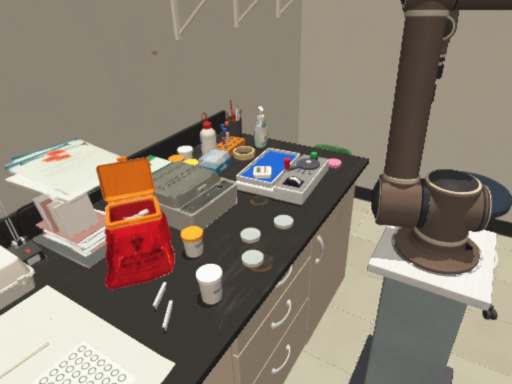

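View pics/top0.png

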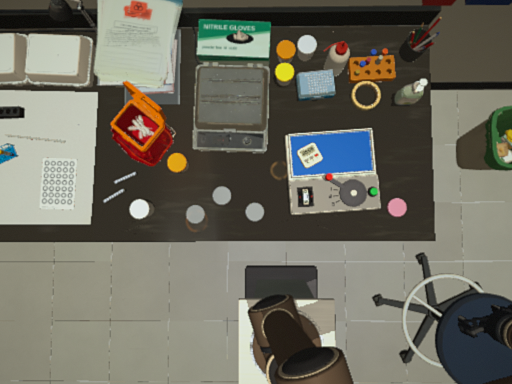

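View pics/wrist0.png

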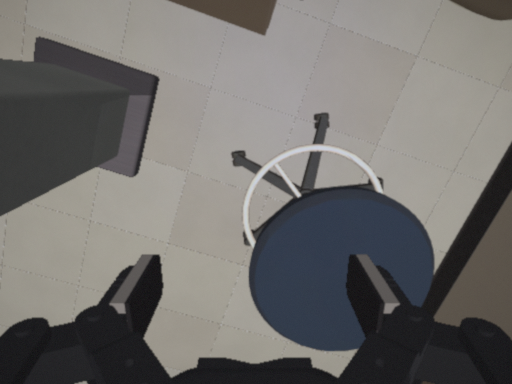

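The top view shows three white dishes at px (222,196), (195,214) and (255,211). The pink look-alike at (397,207) is to be left alone. The timer is at (309,154), the knob at (328,177), the button at (374,191) and the thumbwheel at (305,197).

```bash
cat > h.py <<'E'
from workcell import *
import cv2, numpy as np
from scipy.spatial.transform import Rotation as R
def cam(p, pose=None):
    """returns K,Rcw(cam->world),C"""
    K=p["camera_matrix"]
    if "rvec" in p:
        Rw=cv2.Rodrigues(np.array(p["rvec"]))[0]; return K,Rw.T,-Rw.T@np.array(p["tvec"]).ravel()
    pos,rv=pose; Rt=R.from_rotvec(rv).as_matrix(); T=np.array(p["T_tool_cam"])
    return K,Rt@T[:3,:3],Rt@T[:3,3]+pos
def shot(n):
    o=get_obs(); p=capture(n); p["pose"]=(np.array(o["ee_pos"]),np.array(o["tcp_rot"])); return p
def ray(p,u,v):
    K,Rc,C=cam(p,p.get("pose")); d=Rc@np.linalg.inv(K)@np.array([u,v,1.]); return C,d
def onz(p,u,v,z):
    C,d=ray(p,u,v); return C+d*(z-C[2])/d[2]
def proj(p,X):
    K,Rc,C=cam(p,p.get("pose")); x=K@(Rc.T@(np.array(X)-C)); return x[:2]/x[2]
def crop(p,u0,v0,u1,v1,s,name):
    cv2.imwrite("pics/"+name,cv2.resize(p["image"][v0:v1,u0:u1],None,fx=s,fy=s,interpolation=cv2.INTER_CUBIC))
def move(pos,rot=None):
    """shift/turn in tool units from the present pose to world target"""
    o=get_obs(); P=np.array(o["ee_pos"]); Rt=R.from_rotvec(o["tcp_rot"])
    s=Rt.inv().apply(np.array(pos)-P)/100
    t=np.zeros(3) if rot is None else (Rt.inv()*R.from_rotvec(rot)).as_rotvec()/np.pi
    return np.round(s,4),np.round(t,4)
def st():
    o=get_obs(); print("t %.2f"%o["time"],"pos",np.round(o["ee_pos"],1),"F",np.round(o["ft_force"],1),"w %.1f"%o["width"]); 
    M=R.from_rotvec(o["tcp_rot"]).as_matrix(); print("tool axes rows x,y,z in world:",np.round(M.T,3).tolist(),"q",np.round(o["q"],2))
E
python3 - <<'E'
from h import *
st()
t=shot("top"); s=shot("side")
np.save("t0.npy",t,allow_pickle=True); np.save("s0.npy",s,allow_pickle=True)
crop(t,270,115,420,225,5,"topc.png"); crop(s,220,120,350,215,6,"sidec.png")
for th in ["dish_1_c","timer_c","brake_knob","brake_hub","button_top","speed_wheel","shaker"]:
  for p in (t,s):
    K,Rc,C=cam(p,p["pose"])
    print(th,[(np.round(Rc@np.array(d["at"])+C).tolist(),round(d["conf"],2)) for d in boxes_of(p,th)])
E
```

```text
t 0.15 pos [ 165.  -498.1  230.7] F [-0.3 -0.6  0.1] w 85.3
tool axes rows x,y,z in world: [[-0.949, -0.314, -0.0], [-0.0, 0.001, -1.0], [0.314, -0.949, -0.001]] q [-1.25  0.13 -0.04  1.41  0.    1.57]
dish_1_c [([440.0, 305.0, 12.0], 0.75)]
dish_1_c [([424.0, 312.0, 14.0], 0.78)]
timer_c [([622.0, -76.0, 68.0], 0.88)]
timer_c [([617.0, -59.0, 65.0], 0.79)]
brake_knob [([507.0, -208.0, 67.0], 0.56)]
brake_knob [([509.0, -184.0, 70.0], 0.73), ([424.0, 312.0, 12.0], 0.69)]
brake_hub [([604.0, 353.0, 71.0], 0.75), ([569.0, -155.0, 53.0], 0.71)]
brake_hub [([532.0, -100.0, 49.0], 0.98)]
button_top [([503.0, -273.0, 80.0], 0.48)]
button_top []
speed_wheel []
speed_wheel [([481.0, -49.0, 70.0], 0.65)]
shaker [([561.0, -156.0, 56.0], 0.73), ([623.0, -76.0, 68.0], 0.45)]
shaker [([536.0, -101.0, 51.0], 0.62)]
```

View pics/topc.png

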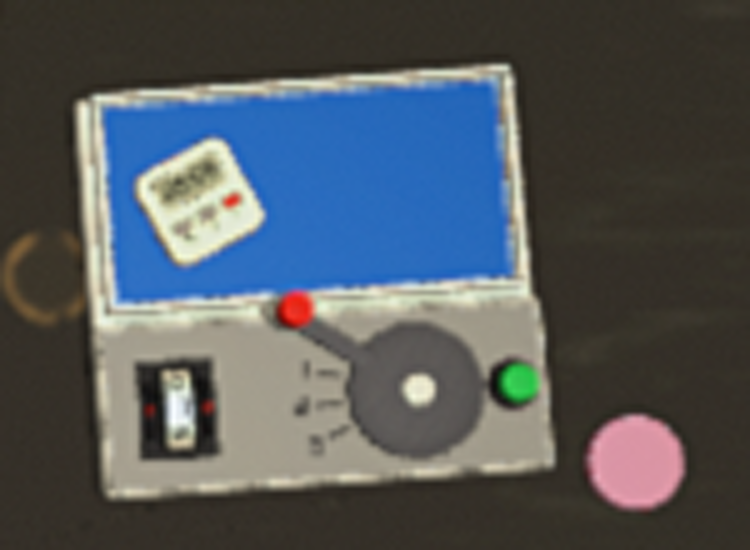

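View pics/sidec.png

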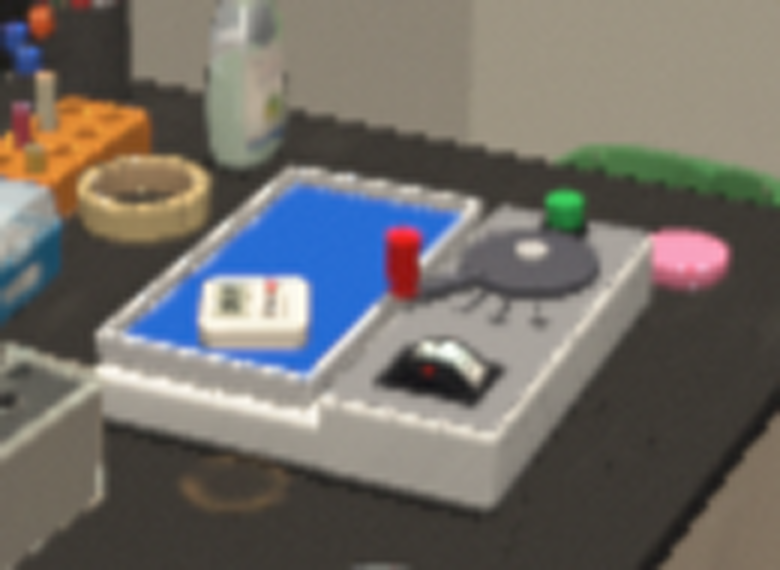

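```bash
python3 - <<'E'
from h import *
t=np.load("t0.npy",allow_pickle=True).item(); s=np.load("s0.npy",allow_pickle=True).item()
T=lambda x,y,z: onz(t,270+(x+.5)/5-.5,115+(y+.5)/5-.5,z)
S=lambda x,y,z: onz(s,220+(x+.5)/6-.5,120+(y+.5)/6-.5,z)
m=[T(103,108,50),T(497,80,50),T(520,280,50),T(117,305,50)]
for a in m: print("mat",a.round(1))
c=sum(m)/4; print("platform",c.round(1), np.linalg.norm(m[1]-m[0]),np.linalg.norm(m[2]-m[1]))
d=(m[0]-m[1])+(m[3]-m[2]); yaw=np.arctan2(-d[0],d[1]); print("yaw",yaw)
for n,x,y,z in [("knob",298,309,104),("hub",418,390,68),("button",518,384,79),("wheel",179,409,75),("timer",201,202,70),("console FL",107,495,55),("FR",553,466,55)]: print(n,T(x,y,z).round(1))
for n,x,y,z in [("knob",403,236,104),("hub",531,249,68),("button",565,197,79),("wheel",440,345,75),("timer",256,300,70),("matFL",307,378,50),("consFR",652,238,55),("consFL",487,435,55)]: print("S",n,S(x,y,z).round(1))
for k,p in (("t",t),("s",s)):
  im=p["image"].astype(int)
  for g in ([(222,196),(195,214),(255,211)] if k=="t" else [(250,235),(283,222),(252,259)]):
    u,v=g; sub=im[v-14:v+15,u-14:u+15].min(2)>105
    n,l,stt,ce=cv2.connectedComponentsWithStats(sub.astype(np.uint8)); i=l[14,14]
    print(k,g,stt[i,4],onz(p,ce[i][0]+u-14,ce[i][1]+v-14,16 if k=="t" else 13).round(1))
E
```

```text
mat [686.9 -12.9  50. ]
mat [ 703.9 -270.2   50. ]
mat [ 572.5 -282.4   50. ]
mat [557.4 -21.1  50. ]
platform [ 630.2 -146.7   50. ] 257.8544490146855 131.9285164612011
yaw 0.06175655031012426
knob [ 549.3 -130.4  104. ]
hub [ 500.4 -211.4   68. ]
button [ 503.4 -272.1   79. ]
wheel [488.5 -58.4  75. ]
timer [621.7 -74.3  70. ]
console FL [434.2 -13.4  55. ]
FR [ 451.9 -299.6   55. ]
S knob [ 545.  -128.7  104. ]
S hub [ 498.5 -216.4   68. ]
S button [ 501.9 -276.6   79. ]
S wheel [486.9 -62.5  75. ]
S timer [615.4 -70.6  70. ]
S matFL [558.1 -31.1  50. ]
S consFR [ 446.3 -292.5   55. ]
S consFL [433.  -13.2  55. ]
t (222, 196) 269 [496.4 215.9  16. ]
t (195, 214) 270 [434.9 304.4  16. ]
t (255, 211) 268 [441.8 106.4  16. ]
s (250, 235) 257 [489.4 220.7  13. ]
s (283, 222) 222 [434.2 110.9  13. ]
s (252, 259) 318 [427.9 308.4  13. ]
```

```bash

python3 -m creep '[[-0.4,0,-0.19,0,0,0,0.2],[-0.8,-0.1,-0.38,0,0,0,0.2],[-1,-0.1,-0.47,0,0,0,0.2]]' 40
python3 -m creep '[[-0.4,0,-0.19,0,0,0,0.2],[-0.8,-0.1,-0.38,0,0,0,0.2],[-1,-0.1,-0.47,0,0,0,0.2]]'
python3 -m creep '[[-0.4,0,-0.19,0,0,0,0.2],[-0.8,-0.1,-0.38,0,0,0,0.2],[-1,-0.1,-0.47,0,0,0,0.2]]'
python3 -m creep '[[-0.4,0,-0.19,0,0,0,0.2],[-0.8,0,-0.38,0,0,0,0.2],[-1,0,-0.47,0,0,0,0.2]]'
python3 -m creep '[[0,0,0,0,-0.039,0,0.2],[0,0,0,0,-0.078,0,0.2],[0,0,0,0,-0.117,0,0.2],[0,0,0,0,-0.156,0,0.2],[0,0,0,0,-0.195,0,0.2]]'
python3 -m creep '[[0,0,0,0,-0.039,0,0.2],[0,0,0,0,-0.078,0,0.2],[0,0,0,0,-0.117,0,0.2],[0,0,0,0,-0.156,0,0.2],[0,0,0,0,-0.2,0,0.2]]'
python3 -c "
from h import *
st(); p=shot('wrist'); np.save('w1.npy',p,allow_pickle=True); cv2.imwrite('pics/w1.png',p['image'])"
```

```text
time: 1.2
ee_pos: [246.3, -420.9, 242.2]
tcp_rot: [-0.329, 2.048, -2.049]
ft_force: [0.6, -0.9, -0.3]
width: 52.3
time: 1.45
ee_pos: [328.0, -343.0, 253.4]
tcp_rot: [-0.328, 2.047, -2.049]
ft_force: [0.5, -1.0, -0.1]
width: 51.0
time: 1.7
ee_pos: [409.9, -264.8, 264.6]
tcp_rot: [-0.327, 2.045, -2.048]
ft_force: [1.3, -0.7, 0.0]
width: 51.7
time: 1.95
ee_pos: [491.9, -186.3, 265.0]
tcp_rot: [-0.328, 2.043, -2.047]
ft_force: [0.9, -0.2, 0.1]
width: 51.4
time: 2.37
ee_pos: [492.0, -186.1, 265.0]
tcp_rot: [-0.839, 1.652, -1.657]
ft_force: [0.3, 0.5, -0.1]
width: 51.2
time: 2.78
ee_pos: [492.0, -186.1, 264.9]
tcp_rot: [-1.202, 1.211, -1.218]
ft_force: [0.0, -0.2, -0.5]
width: 51.1
t 2.78 pos [ 492.  -186.1  264.9] F [ 0.  -0.2 -0.5] w 51.1
tool axes rows x,y,z in world: [[-0.008, -1.0, 0.001], [0.005, -0.001, -1.0], [1.0, -0.008, 0.005]] q [-0.36  0.13  0.03  1.47  0.    1.22]
```

View pics/w1.png

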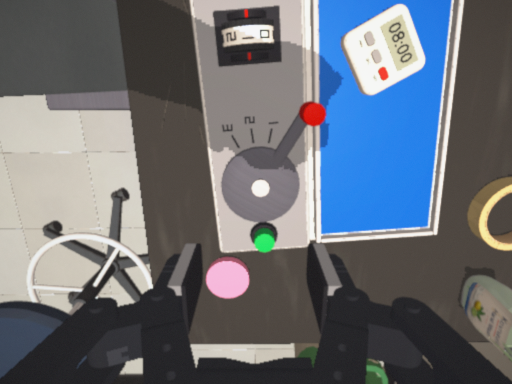

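```bash
python3 - <<'E'
from h import *
p=np.load("w1.npy",allow_pickle=True).item()
for n,u,v,z in [("knob",313.5,113,104),("hub",261,188,68),("button",264.5,240,79),("wheel",248,36,75),("timer",384,50,70),("matR1",320,235,50),("matR2",432,231,50),("pink",228,278,16)]: print(n,onz(p,u,v,z).round(1))
K,Rc,C=cam(p,p["pose"])
for th in ["timer_c","brake_knob","button_top","speed_wheel"]:
    print(th,[(np.round(Rc@np.array(d["at"])+C).tolist(),round(d["conf"],2)) for d in boxes_of(p,th)])
crop(p,200,0,320,80,6,"wheel1.png")
E
```

```text
knob [ 547.8 -129.7  104. ]
hub [ 500.6 -213.    68. ]
button [ 504.2 -271.1   79. ]
wheel [488.3 -61.6  75. ]
timer [618.7 -74.1  70. ]
matR1 [ 573.1 -279.7   50. ]
matR2 [ 709.4 -275.6   50. ]
pink [ 455.5 -361.9   16. ]
timer_c [([622.0, -74.0, 66.0], 0.79)]
brake_knob [([509.0, -203.0, 69.0], 0.64), ([560.0, -142.0, 56.0], 0.47)]
button_top [([490.0, -66.0, 72.0], 0.7), ([501.0, -271.0, 78.0], 0.67), ([557.0, -143.0, 59.0], 0.31)]
speed_wheel [([489.0, -61.0, 70.0], 0.88)]
```

View pics/wheel1.png

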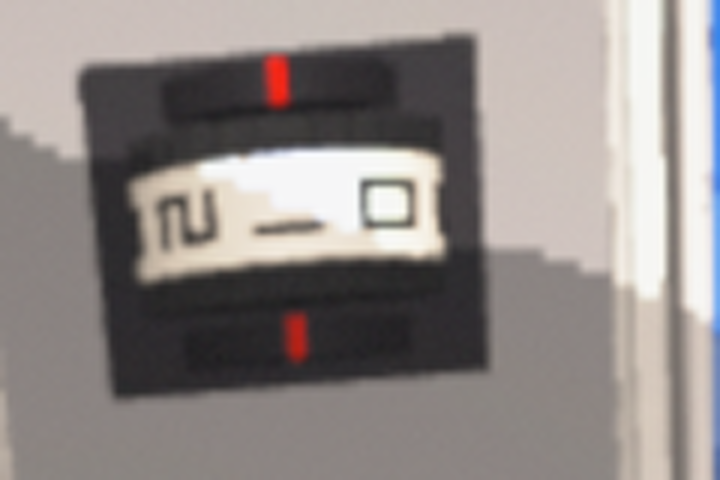

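```bash

python3 -m creep '[[-0.28,0.3,0.28,0,0,0,0.2],[-0.56,0.6,0.55,0,0,0,0.2],[-0.56,1,0.55,0,0,0,0.2],[-0.56,1,0.55,0,0,0,0.2]]' 40
python3 -c "
from h import *
st(); print(move([547.8,-129.8,79]))
p=shot('wrist'); cv2.imwrite('pics/w2.png',p['image'])"
```

```text
time: 3.37
ee_pos: [547.1, -128.9, 159.1]
tcp_rot: [-1.202, 1.224, -1.219]
ft_force: [-1.4, -0.0, -1.1]
width: 51.1
t 3.37 pos [ 547.1 -128.9  159.1] F [-1.4 -0.  -1.1] w 51.1
tool axes rows x,y,z in world: [[-0.017, -1.0, -0.001], [-0.003, 0.001, -1.0], [1.0, -0.017, -0.003]] q [-0.23  0.21 -0.1   1.27  0.    1.36]
(array([0.0095, 0.8012, 0.0089]), array([0., 0., 0.]))
```

View pics/w2.png

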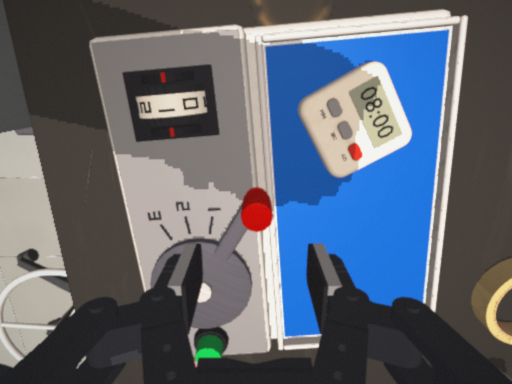

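The wheel at (167,105) shows 1. The knob at (257,208) lines up between the fingers, so I descend.

```bash

python3 -m creep '[[0.01,0.3,0.01,0,0,0,0.2],[0.01,0.6,0.01,0,0,0,0.2],[0.01,0.79,0.01,0,0,0,0.2],[0.01,0.79,0.01,0,0,0,-0.6],[0.01,0.79,0.01,0,0,0,-0.6]]' 40
python3 -m creep '[[0,0,0,0,0,0,-1],[0,0,0,0,0,0,-1],[0,0,0,0,0,0,-1],[0,0,0,0,0,0,-1]]' 40
python3 - <<'E'
from h import *
st()
hub=np.array([500.5,-212.5]); P=np.array(get_obs()["ee_pos"])
r=P[:2]-hub; print(np.linalg.norm(r)); r=r*95/np.linalg.norm(r)
for a in np.arange(.1,1.2,.105):
    c,s=np.cos(a),np.sin(a); T=hub+np.array([c*r[0]-s*r[1],s*r[0]+c*r[1]]); print(round(a,3),T.round(1),move([*T,P[2]])[0])
E
```

```text
time: 3.83
ee_pos: [546.7, -131.1, 82.0]
tcp_rot: [-1.202, 1.226, -1.22]
ft_force: [0.8, 0.4, -0.0]
width: 28.4
time: 4.17
ee_pos: [547.6, -131.4, 83.5]
tcp_rot: [-1.201, 1.225, -1.222]
ft_force: [1.1, 1.7, -0.5]
width: 20.2
t 4.17 pos [ 547.6 -131.4   83.5] F [ 1.1  1.7 -0.5] w 20.2
tool axes rows x,y,z in world: [[-0.019, -1.0, -0.001], [-0.002, 0.001, -1.0], [1.0, -0.019, -0.002]] q [-0.24  0.24 -0.23  1.1   0.    1.35]
93.83739635446942
0.1 [ 539.8 -126. ] [-0.0521  0.0002 -0.0795]
0.205 [ 530.5 -122.4] [-0.0868  0.0003 -0.173 ]
0.31 [ 520.9 -119.7] [-0.1114  0.0005 -0.2696]
0.415 [ 511.1 -118.1] [-0.1258  0.0007 -0.3683]
0.52 [ 501.1 -117.5] [-0.1298  0.0009 -0.4679]
0.625 [ 491.1 -118. ] [-0.1233  0.001  -0.5674]
0.73 [ 481.3 -119.5] [-0.1065  0.0012 -0.6657]
0.835 [ 471.6 -122. ] [-0.0794  0.0013 -0.7616]
0.94 [ 462.3 -125.5] [-0.0424  0.0014 -0.8542]
1.045 [ 453.4 -130. ] [ 0.0041  0.0016 -0.9424]
1.15 [ 445.  -135.4] [ 0.0596  0.0017 -1.0253]
```

```bash

python3 -m creep '[[-0.05,0,-0.08,0,0,0,-1],[-0.09,0,-0.17,0,0,0,-1],[-0.11,0,-0.27,0,0,0,-1],[-0.126,0,-0.368,0,0,0,-1],[-0.13,0,-0.47,0,0,0,-1]]'
python3 - <<'E'
from h import *
st()
P=get_obs()["ee_pos"]
for T in [(491.1,-118),(481.3,-119.5),(471.6,-122),(462.3,-125.5),(453.4,-130),(446.5,-134.5)]: print(move([*T,P[2]])[0])
p=shot('wrist'); cv2.imwrite('pics/w3.png',p['image'])
E
```

```text
time: 4.58
ee_pos: [502.9, -114.7, 84.1]
tcp_rot: [-1.194, 1.221, -1.218]
ft_force: [9.6, 5.3, -9.6]
width: 20.1
t 4.58 pos [ 502.9 -114.7   84.1] F [ 9.6  5.3 -9.6] w 20.1
tool axes rows x,y,z in world: [[-0.016, -1.0, -0.007], [0.004, 0.007, -1.0], [1.0, -0.016, 0.004]] q [-0.23  0.15 -0.34  1.08  0.01  1.36]
[ 0.0352 -0.0007 -0.1176]
[ 0.0518 -0.0011 -0.2154]
[ 0.0783 -0.0016 -0.312 ]
[ 0.1147 -0.0022 -0.4044]
[ 0.1611 -0.0028 -0.4927]
[ 0.2072 -0.0034 -0.561 ]
```

View pics/w3.png

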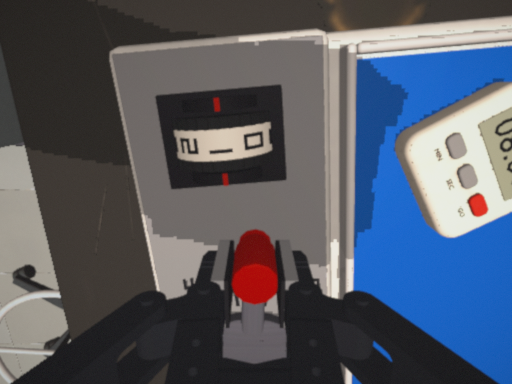

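```bash

python3 -m creep '[[0.035,0,-0.12,0,0,0,-1],[0.052,0,-0.215,0,0,0,-1],[0.078,0,-0.31,0,0,0,-1],[0.115,0,-0.40,0,0,0,-1],[0.16,0,-0.49,0,0,0,-1]]'
python3 - <<'E'
from h import *
st()
P=get_obs()["ee_pos"]
for T in [(453.4,-130),(447,-134.2),(445,-135.5)]: print(move([*T,P[2]])[0])
p=shot('wrist'); cv2.imwrite('pics/w4.png',p['image'])
E
```

```text
time: 5.05
ee_pos: [453.2, -128.5, 84.7]
tcp_rot: [-1.192, 1.219, -1.216]
ft_force: [2.1, 7.9, -3.0]
width: 20.1
t 5.05 pos [ 453.2 -128.5   84.7] F [ 2.1  7.9 -3. ] w 20.1
tool axes rows x,y,z in world: [[-0.013, -1.0, -0.009], [0.006, 0.009, -1.0], [1.0, -0.014, 0.006]] q [-0.28  0.07 -0.43  1.07  0.01  1.3 ]
[ 0.0147 -0.0001  0.0023]
[ 0.0575 -0.0009 -0.0611]
[ 0.0708 -0.0011 -0.081 ]
```

View pics/w4.png

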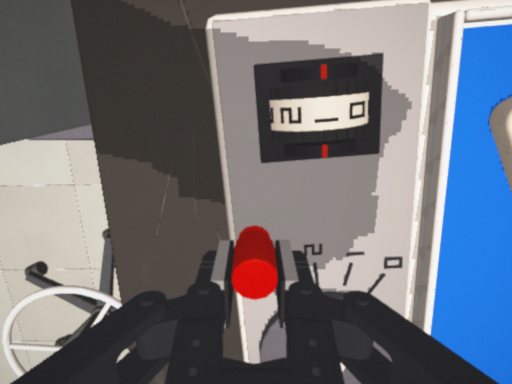

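```bash

python3 -m creep '[[0.03,0,-0.04,0,0,0,-1],[0.06,0,-0.075,0,0,0,-1],[0.06,0,-0.075,0,0,0,-1],[0.06,0,-0.075,0,0,0,-1]]'
python3 - <<'E'
from h import *
st()
P=np.array(get_obs()["ee_pos"]); r=P[:2]-[500.5,-212.5]; print(np.arctan2(r[1],r[0])-np.arctan2(82.7,47.3))
t=shot('top'); crop(t,270,115,420,225,5,"topc2.png")
E
```

```text
time: 5.43
ee_pos: [444.0, -133.8, 84.9]
tcp_rot: [-1.191, 1.22, -1.214]
ft_force: [2.6, 6.4, -5.3]
width: 20.0
t 5.43 pos [ 444.  -133.8   84.9] F [ 2.6  6.4 -5.3] w 20.0
tool axes rows x,y,z in world: [[-0.013, -1.0, -0.011], [0.006, 0.011, -1.0], [1.0, -0.014, 0.006]] q [-0.3   0.05 -0.45  1.07  0.01  1.28]
1.1423314899538968
```

View pics/topc2.png

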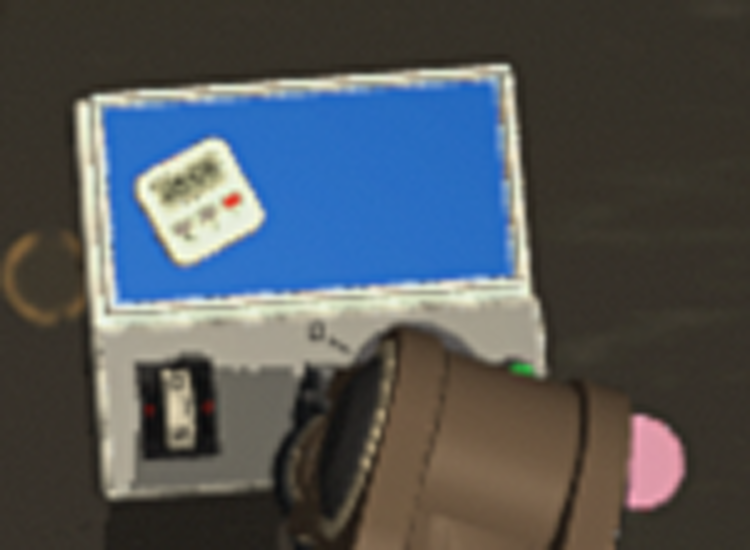

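```bash

python3 -m creep '[[0,0,0,0,0,0,0.2],[0,0,0,0,0,0,0.2],[0,0,0,0,0,0,0.2],[0,-0.3,0,0,0,0,0.2],[0,-0.6,0,0,0,0,0.2]]'
python3 -m creep '[[0,-0.4,0,0,0,0,1],[-0.4,-0.8,0.3,0,0,0,1],[-0.8,-0.9,0.6,0,0,0,1],[-0.8,-0.9,0.8,0,0,0,1],[-0.8,-0.9,0.9,0,0,0,1]]'
python3 - <<'E'
from h import *
st()
p=shot('wrist'); np.save('w5.npy',p,allow_pickle=True); cv2.imwrite('pics/w5.png',p['image'])
t=shot('top'); crop(t,270,115,420,225,5,"topc3.png")
s=shot('side'); crop(s,220,120,350,215,6,"sidec3.png")
E
```

```text
time: 5.9
ee_pos: [442.1, -134.3, 144.5]
tcp_rot: [-1.193, 1.223, -1.212]
ft_force: [1.4, 0.1, 0.5]
width: 51.3
time: 6.32
ee_pos: [536.9, -54.0, 238.3]
tcp_rot: [-1.19, 1.217, -1.213]
ft_force: [-1.2, -0.7, -1.3]
width: 85.3
t 6.32 pos [536.9 -54.  238.3] F [-1.2 -0.7 -1.3] w 85.3
tool axes rows x,y,z in world: [[-0.011, -1.0, -0.011], [0.008, 0.011, -1.0], [1.0, -0.011, 0.008]] q [-0.11  0.15  0.    1.42  0.01  1.48]
```

View pics/w5.png

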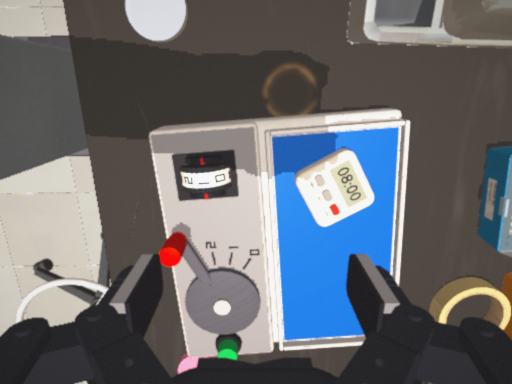

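View pics/sidec3.png

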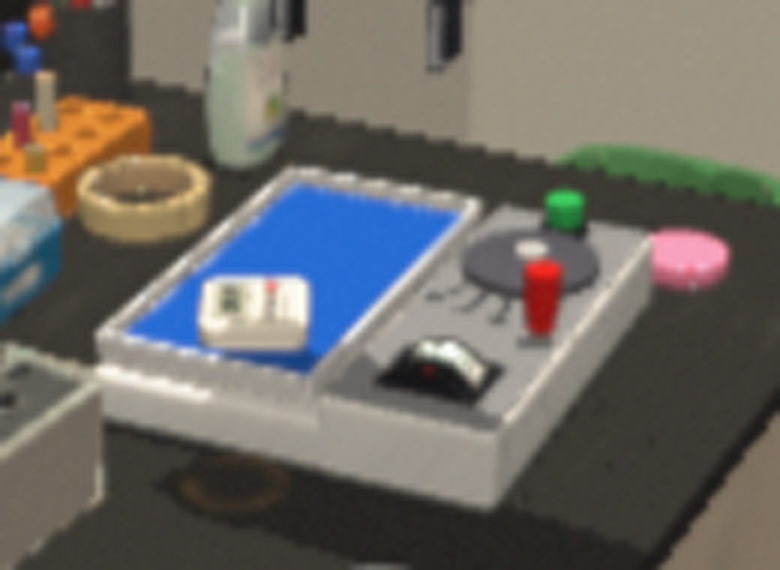

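```bash
python3 - <<'E'
from h import *
p=np.load("w5.npy",allow_pickle=True).item()
hub=np.array([500.5,-212.5]);print(onz(p,222,308,68).round(1))
for a in (0.7,1.05,1.4):
  th=np.arctan2(82.7,47.3)+a; X=hub+95*np.array([np.cos(th),np.sin(th)])
  print(a,proj(p,[*X,104]).round(1),proj(p,[*X,76]).round(1))
c=[(326,157),(374,192),(335,226),(297,187)]
q=np.array([onz(p,u,v,69) for u,v in c]); print(q.round(1),q.mean(0))
K,Rc,C=cam(p,p["pose"])
print([(np.round(Rc@np.array(d["at"])+C).tolist(),round(d["conf"],2)) for d in boxes_of(p,"timer_c")])
r=silhouettes(p,"timer_c")[0]["region"]; print(cv2.minAreaRect(np.argwhere(r)[:,::-1].astype(np.float32)))
crop(p,140,200,300,360,4,"lev.png")
E
```

```text
[ 499.7 -214.6   68. ]
0.7 [197.6 248.6] [201.9 235.8]
1.05 [166.2 259.7] [172.9 246.2]
1.4 [142.7 279.3] [151.1 264.5]
[[ 609.2  -39.    69. ]
 [ 660.3  -75.8   69. ]
 [ 623.  -113.    69. ]
 [ 581.6  -69.5   69. ]] [618.55483684 -74.31566242  69.        ]
[([616.0, -69.0, 66.0], 0.92)]
((334.3999938964844, 186.30001831054688), (63.50432586669922, 65.74040222167969), 63.43495178222656)
```

View pics/lev.png

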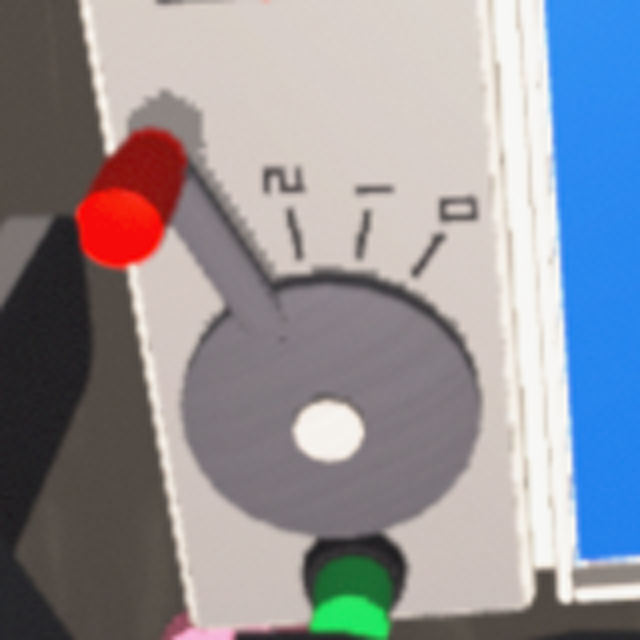

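```bash
python3 - <<'E'
from h import *
p=shot("wrist")
r=silhouettes(p,"timer_c")[0]["region"]; cs,_=cv2.findContours(r.astype(np.uint8),0,1)
c=max(cs,key=len)[:,0]; W=np.array([onz(p,u,v,68)[:2] for u,v in c],np.float32); print(cv2.minAreaRect(W))
for u,v in [(350,42),(500,48)]: print("case",onz(p,u,v,0).round())
for u,v in [(157,133),(262,124)]: print("shaker top-left",onz(p,u,v,55).round())
print(move([618.5,-74,150]))
for u,v in [(291,88)]: print("ring",onz(p,u,v,0).round())
t=np.load("t0.npy",allow_pickle=True).item()
print("case",onz(t,270,150,0),onz(t,264,160,0),onz(t,267,75,60))
E
```

```text
((619.5990600585938, -70.63864135742188), (65.04906463623047, 69.46375274658203), 28.876745223999023)
case [637.  69.   0.]
case [798.  61.   0.]
shaker top-left [436. -18.  55.]
shaker top-left [541. -11.  55.]
(array([0.1641, 0.8535, 0.8681]), array([0., 0., 0.]))
ring [575.  23.   0.]
case [649.69073646  53.28968696   0.        ] [615.61309485  73.76563199   0.        ] [888.80025683  62.2230044   60.        ]
```

```bash
python3 - <<'E'
from h import *
p=np.load("w5.npy",allow_pickle=True).item()
im=p["image"].astype(int)
b=(im[:,:,0]-im[:,:,2]>60)  # blue
m=np.zeros(b.shape,np.uint8); m[135:240,285:385]=~b[135:240,285:385]
n,l,s,_=cv2.connectedComponentsWithStats(m); i=l[187,335]; print(s[i])
c=max(cv2.findContours((l==i).astype(np.uint8),0,1)[0],key=len)[:,0]
W=np.array([onz(p,u,v,66)[:2] for u,v in c],np.float32); print(cv2.minAreaRect(W)); 
crop(p,280,130,400,240,6,"tim.png")
E
```

```text
[ 295  148   79   79 4049]
((620.2559814453125, -71.94021606445312), (65.44430541992188, 69.546142578125), 28.55921745300293)
```

View pics/tim.png

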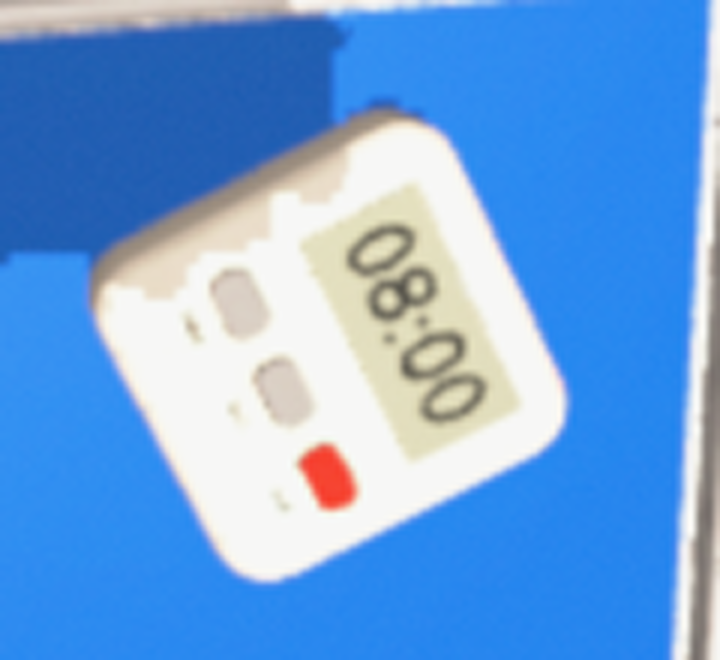

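```bash

python3 -m creep '[[0.04,0,0.2,0,-0.033,0,0.78],[0.08,0.2,0.45,0,-0.066,0,0.78],[0.15,0.5,0.7,0,-0.1,0,0.78],[0.15,0.85,0.88,0,-0.133,0,0.78],[0.15,0.85,0.88,0,-0.162,0,0.78]]' 40
python3 -m creep '[[0,0,0,0,0,0,0.78]]'
python3 - <<'E'
from h import *
st(); print(move([619.5,-73,47]))
p=shot('wrist'); cv2.imwrite('pics/w6.png',p['image'])
E
```

```text
time: 7.08
ee_pos: [618.5, -73.4, 142.6]
tcp_rot: [-1.398, 0.845, -0.825]
ft_force: [-1.3, 0.4, -1.0]
width: 76.3
time: 7.17
ee_pos: [617.5, -74.1, 141.0]
tcp_rot: [-1.4, 0.846, -0.822]
ft_force: [-0.2, -0.6, 1.1]
width: 75.5
t 7.17 pos [617.5 -74.1 141. ] F [-0.2 -0.6  1.1] w 75.5
tool axes rows x,y,z in world: [[0.478, -0.878, -0.015], [-0.011, 0.012, -1.0], [0.878, 0.478, -0.004]] q [-0.12  0.33  0.02  1.27  0.01  0.95]
(array([0.0143, 0.9397, 0.0263]), array([0., 0., 0.]))
```

View pics/w6.png

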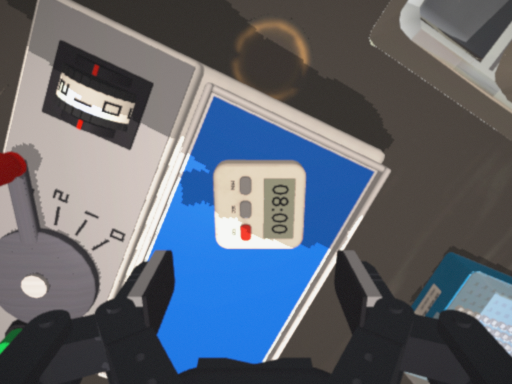

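```bash

python3 - <<'E'
from h import *
p=shot('wrist'); X=onz(p,259.5,204,69);print(X,onz(p,216,204,69),onz(p,303,204,69)); print(move([X[0],X[1],47]))
E
```

```text
[619.16541782 -69.8654697   69.        ] [592.18779094 -84.51449001  69.        ] [646.1020911  -55.23868745  69.        ]
(array([-0.0138,  0.9468,  0.0394]), array([0., 0., 0.]))
```

```bash

python3 -m creep '[[0,0.3,0.035,0,0,0,0.78],[0,0.6,0.035,0,0,0,0.78],[0,0.85,0.035,0,0,0,0.78],[0,0.9,0.035,0,0,0,0.78],[0,0.9,0.035,0,0,0,0.78]]'
python3 -c "
from h import *
st(); p=shot('wrist'); cv2.imwrite('pics/w7.png',p['image']); p=shot('side'); crop(p,220,120,350,215,6,'s7.png')"
```

```text
time: 7.68
ee_pos: [618.1, -71.4, 51.4]
tcp_rot: [-1.399, 0.853, -0.826]
ft_force: [0.9, 0.3, 0.5]
width: 76.1
t 7.68 pos [618.1 -71.4  51.4] F [0.9 0.3 0.5] w 76.1
tool axes rows x,y,z in world: [[0.472, -0.881, -0.016], [-0.012, 0.012, -1.0], [0.881, 0.472, -0.005]] q [-0.12  0.37 -0.12  1.09  0.01  0.96]
```

View pics/w7.png

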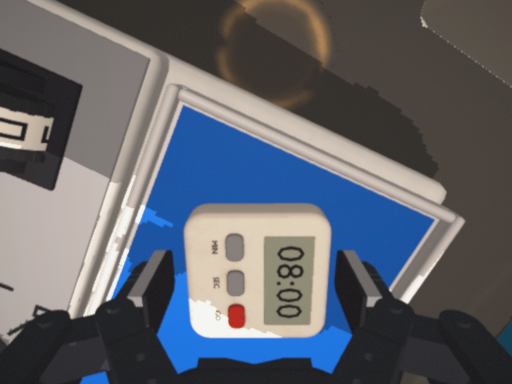

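View pics/s7.png

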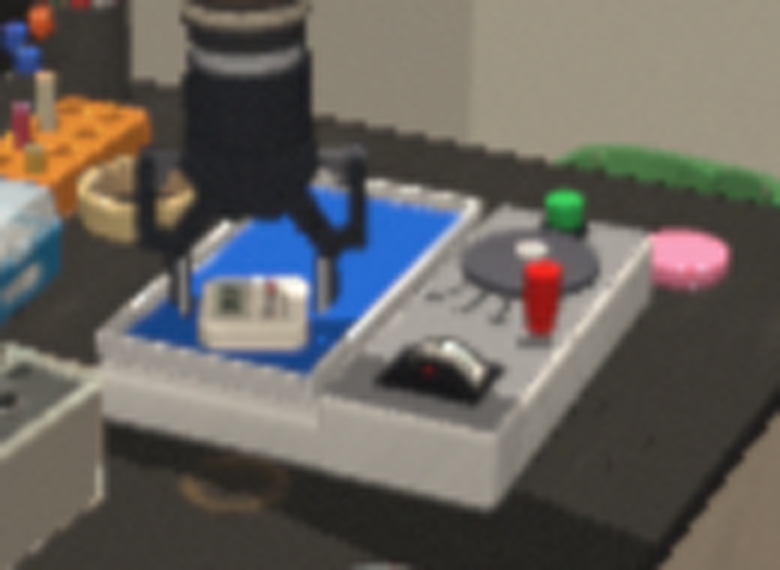

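```bash

python3 -m creep '[[-0.01,0.04,0,0,0,0,0.78],[-0.01,0.04,0,0,0,0,0.3],[-0.01,0.04,0,0,0,0,0.3],[-0.01,0.04,0,0,0,0,0.3],[-0.01,0.04,0,0,0,0,0.3]]' 50
python3 -m creep '[[0,-0.3,0,0,0,0,0.1],[0,-0.6,0,0,0,0,0.1],[0,-0.9,0,0,0,0,0.1],[0,-0.9,0,0,0,0,0.1]]'
python3 -c "
from h import *
st(); p=shot('wrist'); cv2.imwrite('pics/w8.png',p['image']);print(move([572,75,130]))"
```

```text
time: 8.2
ee_pos: [621.1, -70.8, 52.6]
tcp_rot: [-1.395, 0.845, -0.831]
ft_force: [-1.5, 0.5, 7.2]
width: 64.6
time: 8.53
ee_pos: [624.4, -72.2, 150.2]
tcp_rot: [-1.391, 0.837, -0.839]
ft_force: [0.8, -0.1, -0.5]
width: 64.2
t 8.53 pos [624.4 -72.2 150.2] F [ 0.8 -0.1 -0.5] w 64.2
tool axes rows x,y,z in world: [[0.473, -0.881, -0.005], [0.007, 0.01, -1.0], [0.881, 0.473, 0.011]] q [-0.12  0.33  0.04  1.27  0.01  0.96]
(array([-1.5393,  0.1847,  0.2376]), array([0., 0., 0.]))
```

View pics/w8.png

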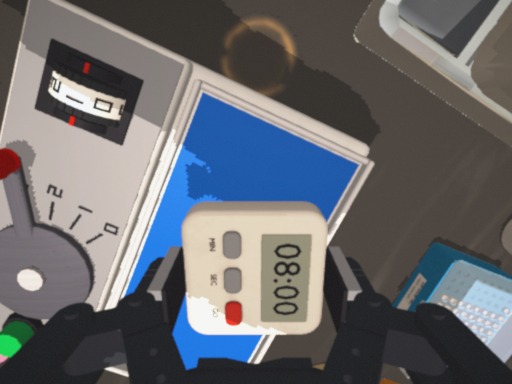

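```bash

python3 -m creep '[[-0.25,0,0,0,0,0,0.1],[-0.5,0,0,0,0,0,0.1],[-0.77,0,-0.03,0,0,0,0.1]]'
python3 -m creep '[[-0.25,0,0,0,0,0,0.1],[-0.5,0,0,0,0,0,0.1],[-0.77,0.1,-0.03,0,0,0,0.1],[-0.77,0.3,-0.03,0,0,0,0.1],[-0.77,0.6,-0.03,0,0,0,0.1]]'
python3 -c "
from h import *
st(); p=shot('wrist'); cv2.imwrite('pics/w9.png',p['image']);print(move([545,60,5]))"
```

```text
time: 8.83
ee_pos: [584.4, -5.2, 147.0]
tcp_rot: [-1.392, 0.84, -0.838]
ft_force: [0.3, 0.8, -1.0]
width: 64.4
time: 9.25
ee_pos: [546.4, 63.4, 88.9]
tcp_rot: [-1.389, 0.835, -0.838]
ft_force: [0.7, 0.3, -1.4]
width: 64.2
t 9.25 pos [546.4  63.4  88.9] F [ 0.7  0.3 -1.4] w 64.2
tool axes rows x,y,z in world: [[0.474, -0.881, -0.005], [0.008, 0.011, -1.0], [0.881, 0.474, 0.012]] q [ 0.11  0.2  -0.26  1.1   0.01  1.19]
(array([0.0398, 0.7608, 0.0081]), array([0., 0., 0.]))
```

View pics/w9.png

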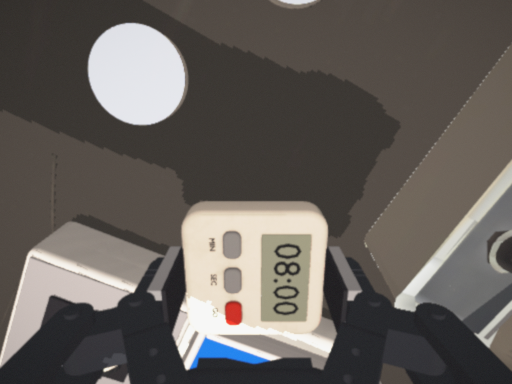

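```bash

python3 -m creep '[[0.03,0.3,0,0,0,0,0.1],[0.03,0.6,0,0,0,0,0.1],[0.03,0.78,0,0,0,0,0.1],[0.03,0.82,0,0,0,0,0.1],[0.03,0.84,0,0,0,0,0.1]]'
python3 -m creep '[[0,0,0,0,0,0,0.1]]'
python3 -c "
from h import *
st()"
```

```text
time: 9.72
ee_pos: [541.9, 60.1, -1.2]
tcp_rot: [-1.398, 0.846, -0.831]
ft_force: [-17.9, -3.9, 37.7]
width: 64.1
time: 9.8
ee_pos: [541.4, 59.8, -0.3]
tcp_rot: [-1.398, 0.847, -0.831]
ft_force: [0.3, -0.6, -1.5]
width: 64.3
t 9.80 pos [ 5.414e+02  5.980e+01 -3.000e-01] F [ 0.3 -0.6 -1.5] w 64.3
tool axes rows x,y,z in world: [[0.472, -0.881, -0.01], [-0.006, 0.009, -1.0], [0.881, 0.472, -0.001]] q [ 0.1   0.27 -0.39  0.92  0.01  1.18]
```

```bash

python3 -m creep '[[0,0,0,0,0,0,0.8],[0,0,0,0,0,0,0.8],[0,-0.1,0,0,0,0,0.8],[0,-0.5,0,0,0,0,0.8],[0,-0.9,0,0,0,0,0.8]]'
python3 -m creep '[[-0.4,-0.4,0,0,0,0,1],[-0.7,-0.8,-0.3,0,0,0,1],[-0.7,-1,-0.6,0,0,0,1],[-0.7,-1,-1,0,0,0,1]]'
python3 - <<'E'
from h import *
st(); p=shot('wrist'); np.save('w10.npy',p,allow_pickle=True); cv2.imwrite('pics/w10.png',p['image'])
t=shot("top"); cv2.imwrite("pics/t10.png",t["image"])
E
```

```text
time: 10.22
ee_pos: [540.1, 58.8, 89.3]
tcp_rot: [-1.401, 0.851, -0.828]
ft_force: [1.2, -0.5, 0.9]
width: 76.8
time: 10.55
ee_pos: [434.1, 79.3, 191.5]
tcp_rot: [-1.398, 0.845, -0.829]
ft_force: [0.3, -1.7, 0.4]
width: 85.5
t 10.55 pos [434.1  79.3 191.5] F [ 0.3 -1.7  0.4] w 85.5
tool axes rows x,y,z in world: [[0.475, -0.88, -0.011], [-0.005, 0.01, -1.0], [0.88, 0.475, 0.0]] q [ 0.17 -0.03 -0.29  1.31  0.01  1.25]
```

View pics/w10.png

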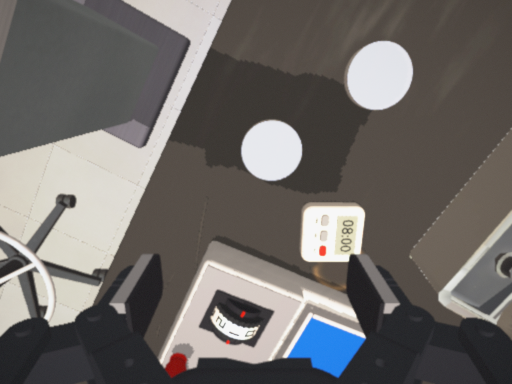

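View pics/t10.png

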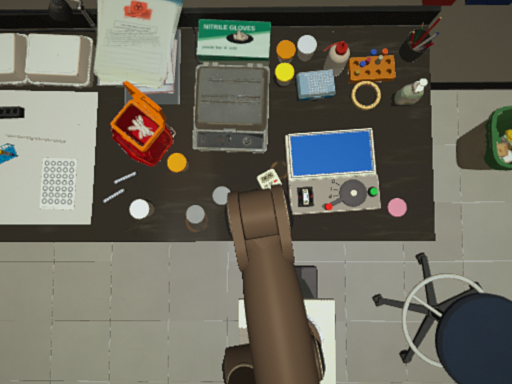

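```bash

cat >> h.py <<'E'
def dish(p,u,v,z=16,rad=45,lo=150):
    """fit circle in world xy at height z to bright blob at pixel"""
    im=p["image"].astype(int); m=np.zeros(im.shape[:2],np.uint8)
    y0,y1,x0,x1=max(0,v-rad),v+rad,max(0,u-rad),u+rad
    m[y0:y1,x0:x1]=(im[y0:y1,x0:x1].min(2)>lo)
    n,l,s,_=cv2.connectedComponentsWithStats(m); i=l[v,u]
    c=max(cv2.findContours((l==i).astype(np.uint8),0,1)[0],key=len)[:,0]
    W=np.array([onz(p,a,b,z)[:2] for a,b in c],np.float32); return cv2.minEnclosingCircle(W),cv2.fitEllipse(W)
E
python3 - <<'E'
from h import *
p=np.load('w10.npy',allow_pickle=True).item()
print(dish(p,272,150),dish(p,379,76)); 
A=dish(p,272,150)[1][0]
rv=R.from_matrix(np.array([[np.sin(.06),-np.cos(.06),0],[0,0,-1],[np.cos(.06),np.sin(.06),0]]).T).as_rotvec()
print(move([A[0],A[1],110],rv),move([A[0],A[1],2.5]))
for u,v in [(331,232),(202,260)]: print(onz(p,u,v,18))
E
```

```text
(((439.6031494140625, 105.66742706298828), 30.476703643798828), ((439.5510559082031, 105.7894515991211), (59.72037124633789, 60.12986755371094), 39.90945816040039)) (((493.5060729980469, 214.6769561767578), 30.415023803710938), ((493.4945983886719, 214.68255615234375), (59.8762092590332, 60.010032653808594), 117.03898620605469))
(array([-0.1993,  0.8116,  0.2245]), array([ 0.0015,  0.1375, -0.0032])) (array([-0.1876,  1.8866,  0.227 ]), array([0., 0., 0.]))
[538.71625938  60.02981179  18.        ]
[431.63562093 -36.33358941  18.        ]
```

```bash

python3 -m creep '[[-0.1,0.2,0.1,0,0.035,0,0.85],[-0.2,0.5,0.22,0,0.07,0,0.85],[-0.2,0.8,0.22,0,0.105,0,0.85],[-0.2,0.8,0.22,0,0.138,0,0.85],[-0.2,0.8,0.22,0,0.138,0,0.85]]'
python3 - <<'E'
from h import *
st(); p=shot('wrist'); cv2.imwrite('pics/w11.png',p['image']); print(move([439.5,105.8,3]))
E
```

```text
time: 11.07
ee_pos: [437.9, 105.5, 109.4]
tcp_rot: [-1.238, 1.179, -1.157]
ft_force: [1.5, 0.9, 0.6]
width: 79.1
t 11.07 pos [437.9 105.5 109.4] F [1.5 0.9 0.6] w 79.1
tool axes rows x,y,z in world: [[0.056, -0.998, -0.008], [-0.011, 0.008, -1.0], [0.998, 0.056, -0.011]] q [ 0.23  0.02 -0.42  1.14  0.01  1.74]
(array([0.0083, 1.0768, 0.0151]), array([0., 0., 0.]))
```

View pics/w11.png

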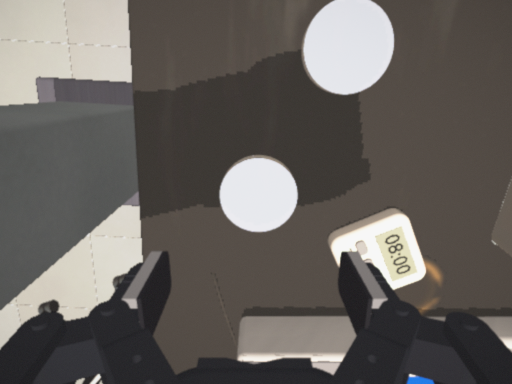

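```bash

python3 -m creep '[[0,0.3,0.01,0,0,0,0.85],[0,0.6,0.01,0,0,0,0.85],[0,0.9,0.01,0,0,0,0.85],[0,0.98,0.01,0,0,0,0.85],[0,1,0.015,0,0,0,0.85]]'
python3 -m creep '[[0,0.05,0,0,0,0,0.85],[0,0.05,0,0,0,0,0.3],[0,0.05,0,0,0,0,0.3],[0,0.05,0,0,0,0,0.3],[0,0.05,0,0,0,0,0.3]]' 40
python3 -c "
from h import *
st(); p=shot('wrist'); cv2.imwrite('pics/w12.png',p['image'])"
```

```text
time: 11.53
ee_pos: [438.7, 106.2, 9.8]
tcp_rot: [-1.24, 1.175, -1.152]
ft_force: [-0.3, -0.2, -0.8]
width: 78.9
time: 11.95
ee_pos: [439.9, 106.5, 6.7]
tcp_rot: [-1.238, 1.173, -1.153]
ft_force: [-1.9, -1.5, 6.3]
width: 63.5
t 11.95 pos [439.9 106.5   6.7] F [-1.9 -1.5  6.3] w 63.5
tool axes rows x,y,z in world: [[0.062, -0.998, -0.009], [-0.009, 0.008, -1.0], [0.998, 0.063, -0.008]] q [ 0.23  0.1  -0.58  0.9   0.01  1.74]
```

View pics/w12.png

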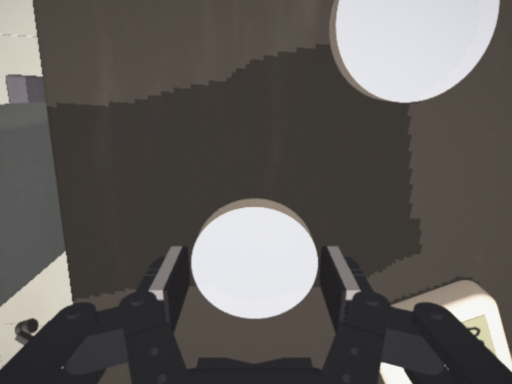

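```bash

python3 -m creep '[[0,-0.2,0,0,0,0,0.1],[0,-0.5,0,0,0,0,0.1],[0,-0.8,0,0,0,0,0.1],[0,-1,0,0,0,0,0.1]]' 50
python3 -c "
from h import *
st(); p=shot('wrist'); cv2.imwrite('pics/w13.png',p['image']);p=shot('side'); crop(p,220,120,350,260,5,'s13.png')"
```

```text
time: 12.33
ee_pos: [442.0, 106.0, 110.3]
tcp_rot: [-1.235, 1.17, -1.154]
ft_force: [0.1, 0.1, 0.4]
width: 62.8
t 12.33 pos [442.  106.  110.3] F [0.1 0.1 0.4] w 62.8
tool axes rows x,y,z in world: [[0.063, -0.998, -0.009], [-0.005, 0.009, -1.0], [0.998, 0.063, -0.004]] q [ 0.23  0.03 -0.42  1.13  0.01  1.74]
```

View pics/s13.png

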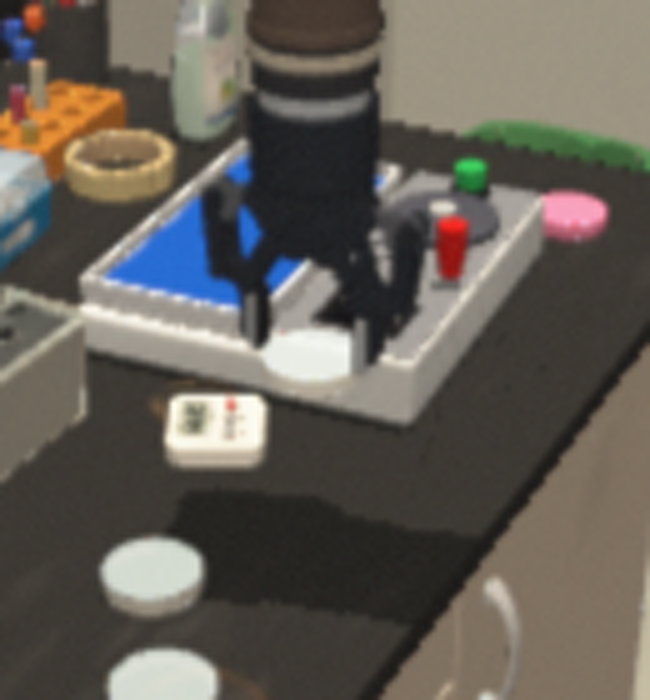

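```bash

python3 -m creep '[[0,-0.3,0,0,0,0,0.1],[0.25,-0.4,0.12,0,0,0,0.1],[0.55,-0.4,0.28,0,0,0,0.1],[0.87,-0.4,0.43,0,0,0,0.1]]' 50
python3 -m creep '[[0.28,0,0.14,0,0,0,0.1],[0.56,0,0.28,0,0,0,0.1],[0.87,0,0.43,0,0,0,0.1]]'
python3 -m creep '[[0.28,0,0.14,0,0,0,0.1],[0.56,0,0.28,0,0,0,0.1],[0.87,0,0.43,0,0,0,0.1]]'
python3 -m creep '[[0.28,0,0.14,0,0,0,0.1],[0.56,0,0.28,0,0,0,0.1],[0.8,0,0.4,0,0,0,0.1],[0.8,0,0.4,0,0,0,0.1]]'
python3 -c "
from h import *
st(); p=shot('wrist'); cv2.imwrite('pics/w14.png',p['image']); np.save('w14.npy',p,allow_pickle=True);print(move([635,-231,57]))"
```

```text
time: 12.77
ee_pos: [493.2, 21.5, 151.5]
tcp_rot: [-1.23, 1.164, -1.155]
ft_force: [0.5, 2.0, -0.7]
width: 62.6
time: 13.02
ee_pos: [542.2, -63.7, 150.5]
tcp_rot: [-1.23, 1.163, -1.154]
ft_force: [0.1, -0.4, -1.4]
width: 62.7
time: 13.27
ee_pos: [591.1, -148.9, 149.0]
tcp_rot: [-1.23, 1.164, -1.153]
ft_force: [0.9, -0.2, -1.0]
width: 62.6
time: 13.6
ee_pos: [637.8, -230.3, 146.1]
tcp_rot: [-1.23, 1.166, -1.156]
ft_force: [-0.8, 0.7, -1.8]
width: 62.6
t 13.60 pos [ 637.8 -230.3  146.1] F [-0.8  0.7 -1.8] w 62.6
tool axes rows x,y,z in world: [[0.063, -0.998, -0.01], [0.001, 0.01, -1.0], [0.998, 0.063, 0.002]] q [-0.35  0.43  0.18  1.32  0.01  1.16]
(array([ 0.0366,  0.8934, -0.0206]), array([0., 0., 0.]))
```

View pics/w14.png

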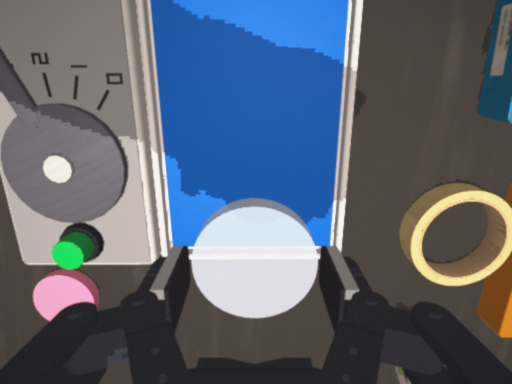

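```bash

python3 -c "
from h import *
p=np.load('w14.npy',allow_pickle=True).item()
for u,v,z in [(173,246,50),(331,243,50),(168,190,50),(336,190,50),(160,0,50),(347,0,50)]: print(onz(p,u,v,z).round(1))"
```

```text
[ 574.5 -277.7   50. ]
[ 703.8 -266.8   50. ]
[ 571.3 -229.5   50. ]
[ 701.4 -221.2   50. ]
[568.5 -99.5  50. ]
[690.1 -91.7  50. ]
```

```bash

python3 -m creep '[[-0.02,0.3,-0.02,0,0,0,0.1],[-0.02,0.6,-0.02,0,0,0,0.1],[-0.02,0.75,-0.02,0,0,0,0.1],[-0.02,0.8,-0.02,0,0,0,0.1],[-0.02,0.83,-0.02,0,0,0,0.1]]' 50
python3 -m creep '[[0,0.01,0,0,0,0,0.1],[0,0.03,0,0,0,0,0.1],[0,0.04,0,0,0,0,0.1]]'
python3 -c "
from h import *
st(); p=shot('side'); crop(p,220,120,350,215,6,'s14.png')"
```

```text
time: 14.07
ee_pos: [633.6, -224.3, 62.2]
tcp_rot: [-1.231, 1.168, -1.152]
ft_force: [-0.7, -0.0, 0.5]
width: 62.3
time: 14.32
ee_pos: [634.3, -224.2, 59.5]
tcp_rot: [-1.23, 1.166, -1.153]
ft_force: [-0.3, -0.3, -0.5]
width: 62.5
t 14.32 pos [ 634.3 -224.2   59.5] F [-0.3 -0.3 -0.5] w 62.5
tool axes rows x,y,z in world: [[0.065, -0.998, -0.012], [0.0, 0.012, -1.0], [0.998, 0.065, 0.001]] q [-0.34  0.45  0.02  1.14  0.01  1.16]
```

View pics/s14.png

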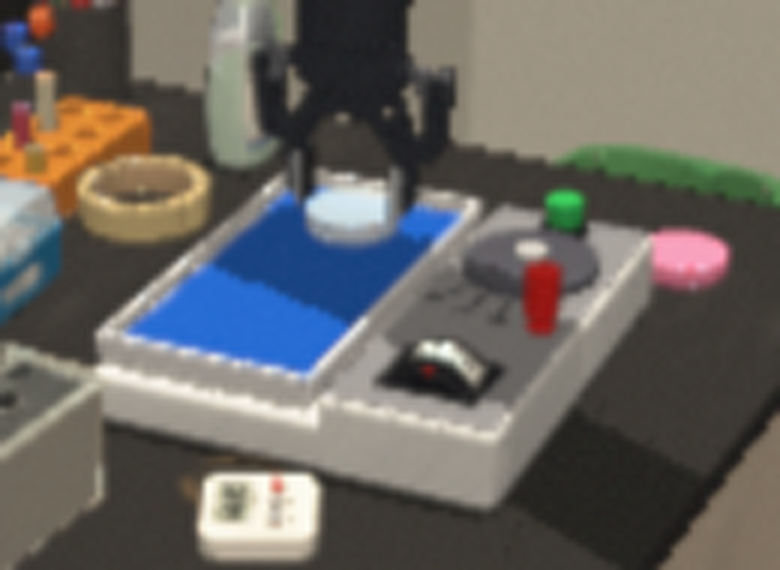

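```bash

python3 -m creep '[[0.01,0.02,0,0,0,0,0.1],[0.02,0.04,0.01,0,0,0,0.1],[0.03,0.05,0.01,0,0,0,0.1]]' 50
python3 -m creep '[[0,0,0,0,0,0,0.75],[0,0,0,0,0,0,0.75],[0,0,0,0,0,0,0.75],[0,-0.1,0,0,0,0,0.75],[0,-0.4,0,0,0,0,0.75]]' 
python3 -m creep '[[-0.2,-0.4,-0.1,0,0,0,1],[-0.5,-0.8,-0.3,0,0,0,1],[-0.8,-0.8,-0.6,0,0,0,1],[-1,-0.8,-0.8,0,0,0,1]]'
python3 - <<'E'
from h import *
st(); p=shot('wrist'); cv2.imwrite('pics/w15.png',p['image']); np.save('w15.npy',p,allow_pickle=True)
s=shot('side'); crop(s,200,120,350,280,4,'s15.png')
E
```

```text
time: 14.62
ee_pos: [635.7, -226.4, 57.0]
tcp_rot: [-1.228, 1.166, -1.153]
ft_force: [-6.2, 6.9, 19.5]
width: 62.5
time: 15.03
ee_pos: [633.0, -226.1, 92.7]
tcp_rot: [-1.232, 1.173, -1.147]
ft_force: [1.4, -0.0, -1.1]
width: 74.4
time: 15.37
ee_pos: [548.1, -132.4, 178.1]
tcp_rot: [-1.229, 1.169, -1.151]
ft_force: [-0.0, 0.4, 0.6]
width: 85.6
t 15.37 pos [ 548.1 -132.4  178.1] F [-0.   0.4  0.6] w 85.6
tool axes rows x,y,z in world: [[0.064, -0.998, -0.015], [-0.001, 0.015, -1.0], [0.998, 0.064, -0.0]] q [-0.24  0.21 -0.06  1.31  0.01  1.26]
```

View pics/w15.png

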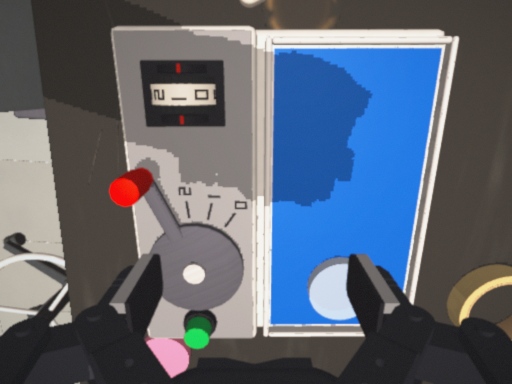

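View pics/s15.png

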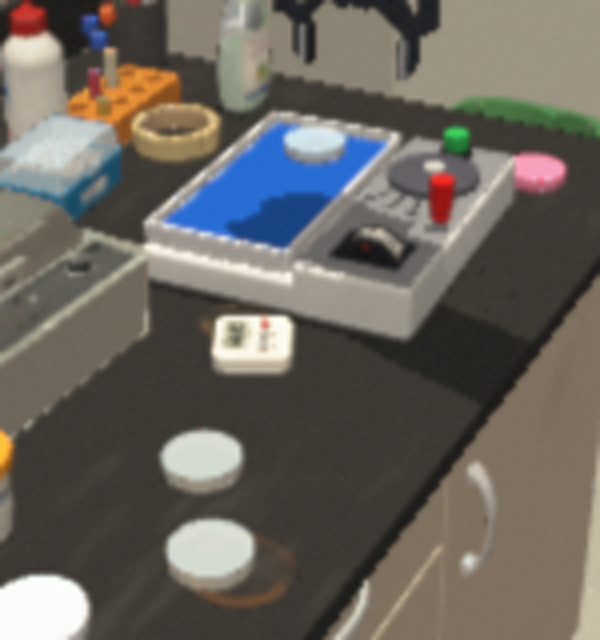

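```bash

python3 -m creep '[[-0.3,0,-0.03,0,0,0,0.85],[-0.6,0,-0.06,0,0,0,0.85],[-0.88,0,-0.08,0,0,0,0.85]]' 50
python3 -m creep '[[-0.3,0,-0.03,0,0,0,0.85],[-0.6,0,-0.06,0,0,0,0.85],[-0.88,0,-0.08,0,0,0,0.85]]'
python3 -m creep '[[-0.3,0,-0.03,0,0,0,0.85],[-0.6,0,-0.06,0,0,0,0.85],[-0.88,0.2,-0.08,0,0,0,0.85]]'
python3 -m creep '[[-0.3,0.1,-0.03,0,0,0,0.85],[-0.6,0.2,-0.06,0,0,0,0.85],[-0.84,0.3,-0.08,0,0,0,0.85],[-0.84,0.3,-0.08,0,0,0,0.85]]'
python3 - <<'E'
from h import *
st(); p=shot('wrist'); cv2.imwrite('pics/w16.png',p['image']); np.save('w16.npy',p,allow_pickle=True)
E
```

```text
time: 15.72
ee_pos: [529.4, -42.0, 178.8]
tcp_rot: [-1.232, 1.172, -1.145]
ft_force: [0.1, 0.4, 0.3]
width: 78.7
time: 15.97
ee_pos: [515.6, 46.4, 180.9]
tcp_rot: [-1.231, 1.172, -1.146]
ft_force: [1.0, 0.6, 0.5]
width: 79.2
time: 16.22
ee_pos: [503.7, 135.9, 166.1]
tcp_rot: [-1.225, 1.168, -1.148]
ft_force: [1.2, 0.7, 0.1]
width: 79.0
time: 16.55
ee_pos: [489.2, 222.9, 135.9]
tcp_rot: [-1.229, 1.167, -1.143]
ft_force: [0.2, 0.0, -0.6]
width: 79.3
t 16.55 pos [489.2 222.9 135.9] F [ 0.2  0.  -0.6] w 79.3
tool axes rows x,y,z in world: [[0.07, -0.997, -0.018], [-0.002, 0.018, -1.0], [0.998, 0.07, -0.0]] q [ 0.42  0.16 -0.21  1.2   0.02  1.92]
```

View pics/w16.png

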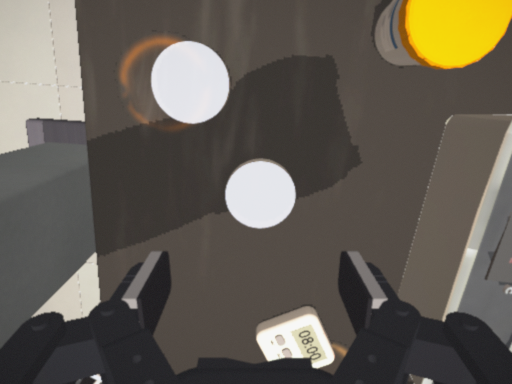

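```bash
python3 - <<'E'
from h import *
p=np.load('w16.npy',allow_pickle=True).item()
B=dish(p,260,193)[1]; C=dish(p,190,82)[1]; print(B,C)
rv=R.from_matrix(np.array([[np.sin(.06),-np.cos(.06),0],[0,0,-1],[np.cos(.06),np.sin(.06),0]]).T).as_rotvec()
print(move([*B[0],6],rv),move([*B[0],6]))
E
```

```text
((494.7760925292969, 217.01048278808594), (59.6761360168457, 59.9357795715332), 7.995663642883301) ((433.6673889160156, 303.9387512207031), (59.7283821105957, 59.7843017578125), 67.37857818603516)
(array([0.0685, 1.3055, 0.0485]), array([-0.    ,  0.003 , -0.0055])) (array([0.0685, 1.3055, 0.0485]), array([0., 0., 0.]))
```

```bash

python3 -m creep '[[0.07,0.3,0.05,0,0.003,-0.006,0.85],[0.07,0.6,0.05,0,0.003,-0.006,0.85],[0.07,0.9,0.05,0,0.003,-0.006,0.85],[0.07,1,0.05,0,0.003,-0.006,0.85]]' 50
python3 -c "
from h import *
st(); print(move([494.8,216.8,6]))"
```

```text
time: 16.93
ee_pos: [493.5, 214.5, 33.1]
tcp_rot: [-1.242, 1.167, -1.166]
ft_force: [-0.8, -0.9, -0.5]
width: 79.0
t 16.93 pos [493.5 214.5  33.1] F [-0.8 -0.9 -0.5] w 79.0
tool axes rows x,y,z in world: [[0.059, -0.998, 0.004], [-0.004, -0.004, -1.0], [0.998, 0.059, -0.004]] q [ 0.41  0.23 -0.36  0.99 -0.    1.92]
(array([-0.0234,  0.271 ,  0.0154]), array([0., 0., 0.]))
```

```bash

python3 -m creep '[[-0.02,0.15,0.015,0,0,0,0.85],[-0.02,0.28,0.015,0,0,0,0.85],[-0.02,0.28,0.015,0,0,0,0.3],[-0.02,0.28,0.015,0,0,0,0.3],[-0.02,0.28,0.015,0,0,0,0.3]]' 50
python3 -m creep '[[0,0,0,0,0,0,0.1],[0,0,0,0,0,0,0.1]]'
python3 -m creep '[[0,-0.3,0,0,0,0,0.1],[0,-0.6,0,0,0,0,0.1],[0,-1,0,0,0,0,0.1],[0,-1,0,0,0,0,0.1]]'
python3 -c "
from h import *
st(); p=shot('wrist'); cv2.imwrite('pics/w17.png',p['image'])"
```

```text
time: 17.35
ee_pos: [495.9, 216.3, 6.7]
tcp_rot: [-1.24, 1.167, -1.167]
ft_force: [0.5, -0.2, 0.1]
width: 63.1
time: 17.52
ee_pos: [497.1, 216.6, 8.2]
tcp_rot: [-1.238, 1.166, -1.168]
ft_force: [-0.0, 0.3, -0.6]
width: 63.2
time: 17.85
ee_pos: [500.7, 218.4, 116.5]
tcp_rot: [-1.227, 1.16, -1.17]
ft_force: [2.1, 1.2, 0.7]
width: 63.4
t 17.85 pos [500.7 218.4 116.5] F [2.1 1.2 0.7] w 63.4
tool axes rows x,y,z in world: [[0.058, -0.998, -0.002], [0.011, 0.002, -1.0], [0.998, 0.058, 0.011]] q [ 0.41  0.18 -0.23  1.15 -0.    1.93]
```

View pics/w17.png

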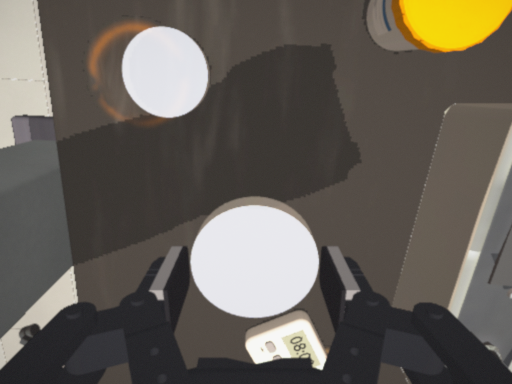

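```bash

python3 -m creep '[[0.1,-0.3,0.05,0,0,0,0.1],[0.4,-0.35,0.1,0,0,0,0.1],[0.7,-0.35,0.2,0,0,0,0.1],[0.92,-0.35,0.27,0,0,0,0.1]]' 50
python3 -m creep '[[0.3,0,0.09,0,0,0,0.1],[0.6,0,0.18,0,0,0,0.1],[0.92,0,0.27,0,0,0,0.1]]'
python3 -m creep '[[0.3,0,0.09,0,0,0,0.1],[0.6,0,0.18,0,0,0,0.1],[0.92,0,0.27,0,0,0,0.1]]'
python3 -m creep '[[0.3,0,0.09,0,0,0,0.1],[0.6,0,0.18,0,0,0,0.1],[0.9,0,0.27,0,0,0,0.1],[0.9,0,0.27,0,0,0,0.1]]'
python3 -c "
from h import *
st(); p=shot('wrist'); cv2.imwrite('pics/w18.png',p['image']);print(move([631,-145,58]))"
```

```text
time: 18.23
ee_pos: [532.7, 126.3, 149.4]
tcp_rot: [-1.228, 1.159, -1.17]
ft_force: [0.2, -1.0, -0.5]
width: 63.3
time: 18.48
ee_pos: [565.1, 34.9, 149.4]
tcp_rot: [-1.228, 1.159, -1.17]
ft_force: [0.6, -0.6, 0.7]
width: 63.2
time: 18.73
ee_pos: [597.6, -56.8, 149.2]
tcp_rot: [-1.228, 1.159, -1.169]
ft_force: [0.6, 0.7, -1.3]
width: 63.4
time: 19.07
ee_pos: [630.9, -149.9, 148.1]
tcp_rot: [-1.228, 1.162, -1.174]
ft_force: [0.3, 0.8, -0.4]
width: 63.1
t 19.07 pos [ 630.9 -149.9  148.1] F [ 0.3  0.8 -0.4] w 63.1
tool axes rows x,y,z in world: [[0.054, -0.999, 0.001], [0.01, -0.0, -1.0], [0.998, 0.054, 0.01]] q [-0.23  0.36  0.08  1.28  0.    1.28]
(array([-0.0255,  0.9016,  0.0022]), array([0., 0., 0.]))
```

View pics/w18.png

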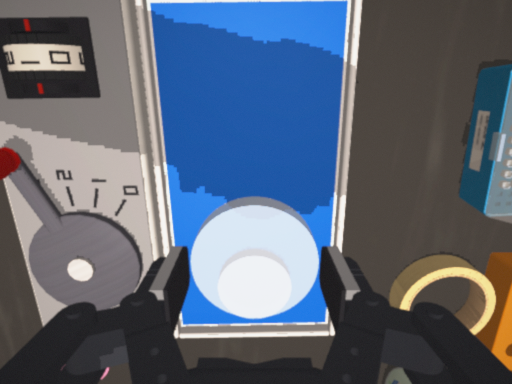

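```bash

python3 -c "
from h import *
p=shot('wrist'); print(onz(p,255,286,66),onz(p,255,249,66),onz(p,253,324,50))"
```

```text
[ 635.95664201 -220.64706411   66.        ] [ 634.04375681 -187.09599801   66.        ] [ 637.24692254 -272.02682576   50.        ]
```

```bash

python3 -m creep '[[-0.06,0.3,0,0,0,0,0.1],[-0.06,0.6,0,0,0,0,0.1],[-0.06,0.75,0,0,0,0,0.1],[-0.06,0.83,0,0,0,0,0.1],[-0.06,0.86,0,0,0,0,0.1]]' 50
python3 -m creep '[[0,0.02,0,0,0,0,0.1],[0,0.04,0,0,0,0,0.1],[0,0.05,0,0,0,0,0.1]]'
python3 -c "
from h import *
st()"
```

```text
time: 19.58
ee_pos: [628.8, -138.6, 60.8]
tcp_rot: [-1.23, 1.163, -1.167]
ft_force: [0.1, 0.6, 0.1]
width: 63.6
time: 19.83
ee_pos: [629.4, -138.4, 56.8]
tcp_rot: [-1.229, 1.161, -1.168]
ft_force: [0.1, 0.4, -0.7]
width: 62.8
t 19.83 pos [ 629.4 -138.4   56.8] F [ 0.1  0.4 -0.7] w 62.8
tool axes rows x,y,z in world: [[0.059, -0.998, -0.002], [0.007, 0.003, -1.0], [0.998, 0.059, 0.008]] q [-0.22  0.39 -0.08  1.09  0.    1.29]
```

```bash

python3 -m creep '[[0.05,0,0,0,0,0,0.1],[0.06,0.01,0,0,0,0,0.1],[0.06,0.025,0,0,0,0,0.1],[0.06,0.03,0,0,0,0,0.1]]' 50
python3 -m creep '[[0,0,0,0,0,0,0.75],[0,0,0,0,0,0,0.75],[0,0,0,0,0,0,0.75],[0,-0.1,0,0,0,0,0.75],[0,-0.4,0,0,0,0,0.75]]' 
python3 -m creep '[[-0.2,-0.4,-0.1,0,0,0,1],[-0.5,-0.8,-0.3,0,0,0,1],[-0.8,-0.8,-0.6,0,0,0,1],[-1,-0.8,-0.8,0,0,0,1]]'
python3 - <<'E'
from h import *
st(); p=shot('wrist'); cv2.imwrite('pics/w19.png',p['image']); np.save('w19.npy',p,allow_pickle=True)
s=shot('side'); crop(s,200,120,350,280,4,'s19.png')
E
```

```text
time: 20.17
ee_pos: [630.6, -145.1, 55.4]
tcp_rot: [-1.228, 1.16, -1.17]
ft_force: [-1.8, -0.3, 9.3]
width: 63.3
time: 20.58
ee_pos: [627.3, -144.5, 91.4]
tcp_rot: [-1.232, 1.167, -1.164]
ft_force: [0.2, -0.4, 0.5]
width: 74.7
time: 20.92
ee_pos: [542.5, -48.9, 175.2]
tcp_rot: [-1.228, 1.163, -1.168]
ft_force: [-0.9, 0.4, -0.4]
width: 85.4
t 20.92 pos [542.5 -48.9 175.2] F [-0.9  0.4 -0.4] w 85.4
tool axes rows x,y,z in world: [[0.057, -0.998, -0.003], [0.007, 0.003, -1.0], [0.998, 0.057, 0.007]] q [-0.09  0.16 -0.12  1.28  0.    1.42]
```

View pics/w19.png

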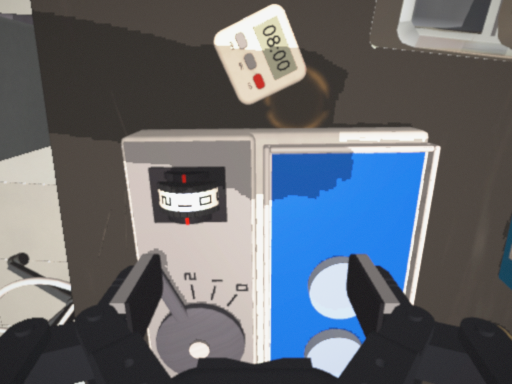

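View pics/s19.png

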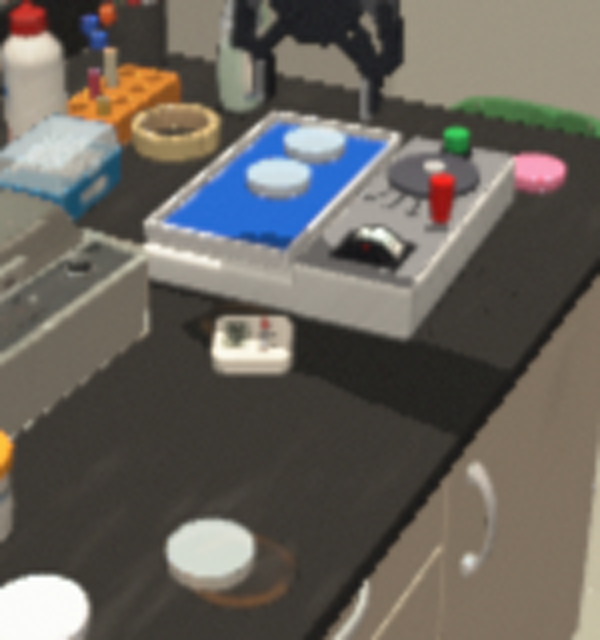

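```bash

python3 -m creep '[[-0.3,0,-0.07,0,0,0,0.85],[-0.6,0,-0.14,0,0,0,0.85],[-0.9,0,-0.22,0,0,0,0.85]]' 50
python3 -m creep '[[-0.3,0,-0.07,0,0,0,0.85],[-0.6,0,-0.14,0,0,0,0.85],[-0.9,0,-0.22,0,0,0,0.85]]'
python3 -m creep '[[-0.3,0,-0.07,0,0,0,0.85],[-0.6,0.1,-0.14,0,0,0,0.85],[-0.9,0.2,-0.22,0,0,0,0.85]]'
python3 -m creep '[[-0.3,0.1,-0.07,0,0,0,0.85],[-0.6,0.2,-0.14,0,0,0,0.85],[-0.8,0.3,-0.22,0,0,0,0.85],[-0.8,0.3,-0.22,0,0,0,0.85]]'
python3 - <<'E'
from h import *
st(); p=shot('wrist'); cv2.imwrite('pics/w20.png',p['image']); np.save('w20.npy',p,allow_pickle=True)
E
```

```text
time: 21.27
ee_pos: [510.5, 42.4, 174.9]
tcp_rot: [-1.231, 1.165, -1.163]
ft_force: [0.4, 0.5, 0.1]
width: 79.0
time: 21.52
ee_pos: [482.9, 132.1, 175.9]
tcp_rot: [-1.231, 1.165, -1.164]
ft_force: [0.4, -0.1, -1.1]
width: 79.2
time: 21.77
ee_pos: [455.9, 222.4, 157.2]
tcp_rot: [-1.228, 1.164, -1.164]
ft_force: [0.5, 0.3, -0.9]
width: 78.8
time: 22.1
ee_pos: [427.5, 303.6, 125.8]
tcp_rot: [-1.232, 1.162, -1.16]
ft_force: [-0.9, -0.2, -0.1]
width: 79.3
t 22.10 pos [427.5 303.6 125.8] F [-0.9 -0.2 -0.1] w 79.3
tool axes rows x,y,z in world: [[0.063, -0.998, -0.005], [0.003, 0.005, -1.0], [0.998, 0.063, 0.004]] q [ 0.62  0.14 -0.25  1.17  0.    2.12]
```

View pics/w20.png

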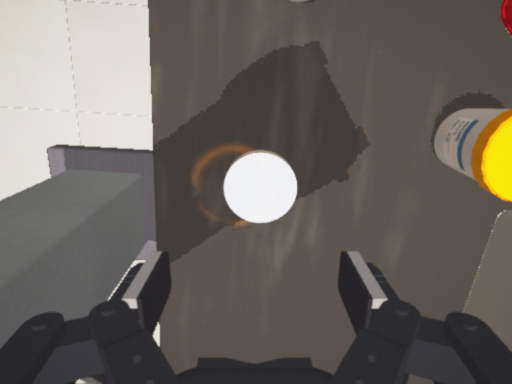

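```bash
python3 - <<'E'
from h import *
p=np.load('w20.npy',allow_pickle=True).item()
C=dish(p,260,187)[1]; print(C,move([*C[0],6]))
E
```

```text
((432.7905578613281, 305.3653869628906), (59.79670333862305, 60.09461975097656), 10.042603492736816) (array([-0.0235,  1.2075,  0.0416]), array([0., 0., 0.]))
```

```bash

python3 -m creep '[[-0.02,0.3,0.04,0,0,0,0.85],[-0.02,0.6,0.04,0,0,0,0.85],[-0.02,0.85,0.04,0,0,0,0.85],[-0.02,0.9,0.04,0,0,0,0.85]]' 50
python3 -c "
from h import *
st(); print(move([432.8,305,6]))"
```

```text
time: 22.48
ee_pos: [431.2, 302.5, 33.4]
tcp_rot: [-1.237, 1.164, -1.163]
ft_force: [-0.7, -0.5, 0.6]
width: 78.7
t 22.48 pos [431.2 302.5  33.4] F [-0.7 -0.5  0.6] w 78.7
tool axes rows x,y,z in world: [[0.062, -0.998, -0.001], [-0.0, 0.001, -1.0], [0.998, 0.062, -0.0]] q [ 0.61  0.2  -0.39  0.98  0.    2.12]
(array([-0.0233,  0.2745,  0.0179]), array([0., 0., 0.]))
```

```bash

python3 -m creep '[[-0.02,0.15,0.02,0,0,0,0.85],[-0.02,0.28,0.02,0,0,0,0.85],[-0.02,0.28,0.02,0,0,0,0.3],[-0.02,0.28,0.02,0,0,0,0.3],[-0.02,0.28,0.02,0,0,0,0.3]]' 50
python3 -m creep '[[0,0,0,0,0,0,0.1],[0,0,0,0,0,0,0.1]]'
python3 -m creep '[[0,-0.3,0,0,0,0,0.1],[0,-0.6,0,0,0,0,0.1],[0,-1,0,0,0,0,0.1],[0,-1,0,0,0,0,0.1]]'
python3 -c "
from h import *
st(); p=shot('wrist'); cv2.imwrite('pics/w21.png',p['image']); print(move([625,-64,150]))"
```

```text
time: 22.9
ee_pos: [434.2, 304.8, 7.2]
tcp_rot: [-1.235, 1.164, -1.164]
ft_force: [-0.8, 0.0, -0.8]
width: 62.9
time: 23.07
ee_pos: [435.2, 305.2, 8.8]
tcp_rot: [-1.232, 1.163, -1.164]
ft_force: [-0.6, 0.2, 0.7]
width: 63.1
time: 23.4
ee_pos: [438.1, 307.1, 117.0]
tcp_rot: [-1.22, 1.159, -1.164]
ft_force: [1.9, 0.5, -0.1]
width: 63.0
t 23.40 pos [438.1 307.1 117. ] F [ 1.9  0.5 -0.1] w 63.0
tool axes rows x,y,z in world: [[0.061, -0.998, -0.009], [0.013, 0.01, -1.0], [0.998, 0.06, 0.014]] q [ 0.61  0.16 -0.26  1.14  0.    2.12]
(array([ 3.8102, -0.3714,  1.6524]), array([0., 0., 0.]))
```

View pics/w21.png

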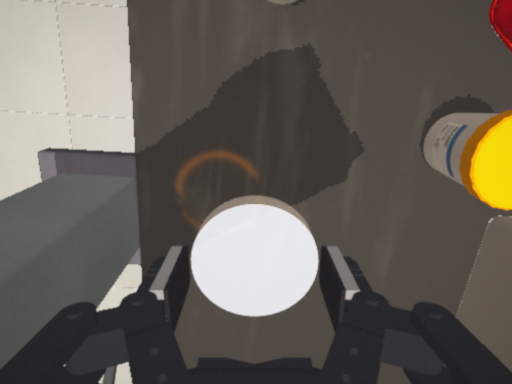

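```bash

python3 -m creep '[[0.1,-0.3,0.05,0,0,0,0.1],[0.4,-0.37,0.17,0,0,0,0.1],[0.7,-0.37,0.3,0,0,0,0.1],[0.95,-0.37,0.41,0,0,0,0.1]]' 50
python3 -m creep '[[0.3,0,0.13,0,0,0,0.1],[0.62,0,0.27,0,0,0,0.1],[0.95,0,0.41,0,0,0,0.1]]'
python3 -m creep '[[0.3,0,0.13,0,0,0,0.1],[0.62,0,0.27,0,0,0,0.1],[0.95,0,0.41,0,0,0,0.1]]'
python3 -m creep '[[0.3,0,0.13,0,0,0,0.1],[0.6,0,0.27,0,0,0,0.1],[0.87,0,0.37,0,0,0,0.1],[0.87,0,0.37,0,0,0,0.1]]'
python3 -c "
from h import *
st(); p=shot('wrist'); cv2.imwrite('pics/w22.png',p['image']);np.save('w22.npy',p,allow_pickle=True);print(move([625.5,-64,58]))"
```

```text
time: 23.78
ee_pos: [484.4, 212.9, 151.2]
tcp_rot: [-1.222, 1.158, -1.164]
ft_force: [-0.2, -0.1, -0.5]
width: 63.0
time: 24.03
ee_pos: [531.2, 119.2, 150.4]
tcp_rot: [-1.223, 1.158, -1.163]
ft_force: [0.5, 0.8, -0.2]
width: 62.9
time: 24.28
ee_pos: [578.2, 25.4, 149.5]
tcp_rot: [-1.223, 1.159, -1.163]
ft_force: [0.5, -0.3, 0.1]
width: 62.9
time: 24.62
ee_pos: [621.9, -63.7, 147.7]
tcp_rot: [-1.223, 1.162, -1.167]
ft_force: [0.1, 0.8, -0.9]
width: 62.9
t 24.62 pos [621.9 -63.7 147.7] F [ 0.1  0.8 -0.9] w 62.9
tool axes rows x,y,z in world: [[0.058, -0.998, -0.007], [0.011, 0.007, -1.0], [0.998, 0.058, 0.011]] q [-0.11  0.32  0.02  1.26  0.01  1.41]
(array([0.0347, 0.8977, 0.0354]), array([0., 0., 0.]))
```

View pics/w22.png

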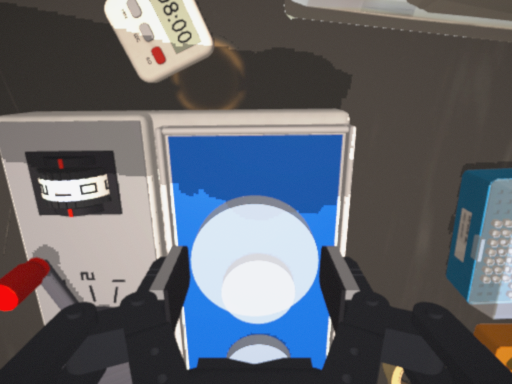

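```bash

python3 -c "
from h import *
p=np.load('w22.npy',allow_pickle=True).item()
print(onz(p,258,290,66),onz(p,169,137,50),onz(p,340,134,50))"
python3 -m creep '[[0.0,0.3,0.03,0,0,0,0.1],[0,0.6,0.03,0,0,0,0.1],[0.03,0.75,0.03,0,0,0,0.1],[0.03,0.83,0.03,0,0,0,0.1],[0.03,0.86,0.03,0,0,0,0.1]]' 50
python3 -c "
from h import *
st()"
```

```text
[ 630.67942675 -139.1586604    66.        ] [557.82474816 -21.77931061  50.        ] [684.0757936  -12.39198654  50.        ]
time: 25.08
ee_pos: [623.4, -62.6, 59.9]
tcp_rot: [-1.225, 1.165, -1.162]
ft_force: [-0.6, -0.2, 0.2]
width: 62.7
t 25.08 pos [623.4 -62.6  59.9] F [-0.6 -0.2  0.2] w 62.7
tool axes rows x,y,z in world: [[0.059, -0.998, -0.009], [0.007, 0.009, -1.0], [0.998, 0.059, 0.007]] q [-0.1   0.36 -0.12  1.09  0.01  1.41]
```

```bash

python3 -m creep '[[0,0.02,0,0,0,0,0.1],[0,0.04,0,0,0,0,0.1],[0,0.05,0,0,0,0,0.1],[0,0.06,0,0,0,0,0.1]]' 50
python3 -m creep '[[0,0,0,0,0,0,0.75],[0,0,0,0,0,0,0.75],[0,0,0,0,0,0,0.75],[0,-0.1,0,0,0,0,0.75],[0,-0.4,0,0,0,0,0.75]]' 
python3 -m creep '[[0,-0.4,-0.2,0,0,0,1],[0,-0.8,-0.6,0,0,0,0],[0,-0.9,-0.9,0,0,0,-1],[0,-0.9,-0.9,0,0,0,-1]]' 
python3 - <<'E'
from h import *
st(); p=shot('wrist'); cv2.imwrite('pics/w23.png',p['image']); np.save('w23.npy',p,allow_pickle=True)
s=shot('side'); crop(s,200,120,350,280,4,'s23.png')
E
```

```text
time: 25.42
ee_pos: [623.9, -61.9, 56.1]
tcp_rot: [-1.223, 1.163, -1.162]
ft_force: [-4.9, 2.2, 12.7]
width: 62.9
time: 25.83
ee_pos: [620.9, -62.1, 92.6]
tcp_rot: [-1.228, 1.169, -1.158]
ft_force: [0.6, 0.3, -0.6]
width: 75.0
time: 26.17
ee_pos: [528.5, -68.9, 188.2]
tcp_rot: [-1.225, 1.165, -1.162]
ft_force: [0.2, 0.6, -0.1]
width: 51.7
t 26.17 pos [528.5 -68.9 188.2] F [ 0.2  0.6 -0.1] w 51.7
tool axes rows x,y,z in world: [[0.059, -0.998, -0.009], [0.006, 0.01, -1.0], [0.998, 0.059, 0.007]] q [-0.14  0.14 -0.12  1.31  0.01  1.38]
```

View pics/w23.png

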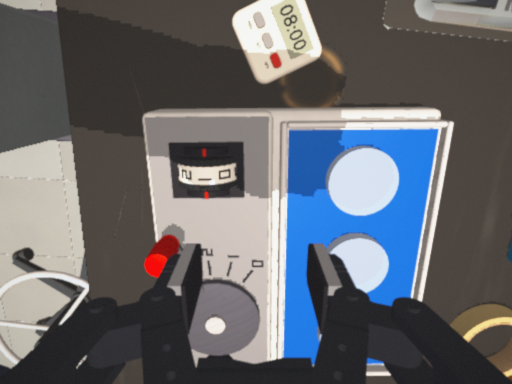

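View pics/s23.png

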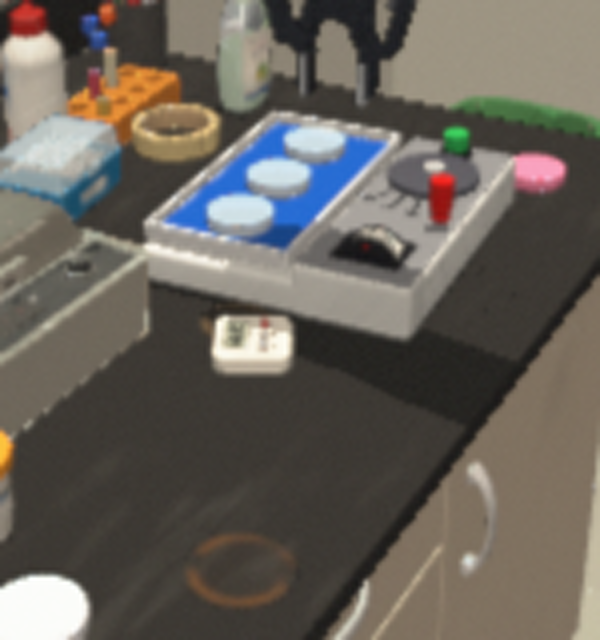

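```bash

python3 -m creep '[[0,0,0,0,0,0,-1],[0,0,0,0,0,0,-1],[0,0,0,0,0,0,-1],[0,0,0,0,0,0,-1]]' 40
python3 - <<'E'
from h import *
p=np.load('w23.npy',allow_pickle=True).item()
for u,v,z in [(207,174,75),(204.5,152,69),(207,196,69),(172,198,55),(242,198,55),(172,143,55),(242,143,55)]: print(onz(p,u,v,z).round(1))
rv=R.from_matrix(np.array([[np.sin(.06),-np.cos(.06),0],[0,0,-1],[np.cos(.06),np.sin(.06),0]]).T).as_rotvec()
st(); print(move([479,-61,100],rv))
w=shot('wrist'); cv2.imwrite('pics/w24.png',w['image'])
E
```

```text
time: 26.6
ee_pos: [531.2, -68.6, 183.6]
tcp_rot: [-1.226, 1.168, -1.159]
ft_force: [0.4, -0.7, -0.3]
width: -0.1
[490.3 -57.8  75. ]
[487.2 -41.   69. ]
[489.8 -78.9  69. ]
[456.5 -87.5  55. ]
[519.6 -83.9  55. ]
[457.5 -37.6  55. ]
[517.2 -34.1  55. ]
t 26.60 pos [531.2 -68.6 183.6] F [ 0.4 -0.7 -0.3] w -0.1
tool axes rows x,y,z in world: [[0.059, -0.998, -0.01], [0.003, 0.011, -1.0], [0.998, 0.059, 0.004]] q [-0.13  0.15 -0.12  1.3   0.01  1.38]
(array([-0.0986,  0.8352, -0.5199]), array([-0.0013, -0.0002, -0.0033]))
```

View pics/w24.png

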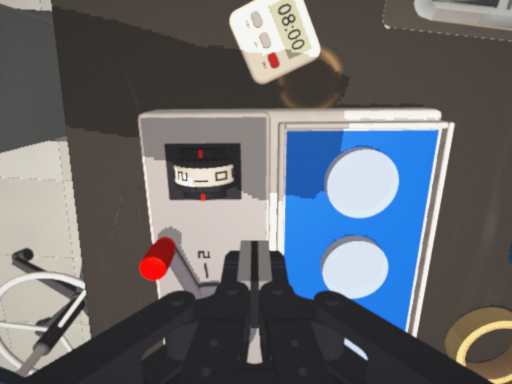

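```bash

python3 -m creep '[[-0.05,0.1,-0.25,0,0,-0.003,-1],[-0.11,0.4,-0.5,0,0,-0.003,-1],[-0.11,0.7,-0.53,0,0,-0.003,-1],[-0.11,0.84,-0.53,0,0,-0.003,-1],[-0.11,0.84,-0.53,0,0,-0.003,-1]]' 40
python3 - <<'E'
from h import *
st(); print(move([479,-60,78]))
w=shot('wrist'); cv2.imwrite('pics/w25.png',w['image'])
E
```

```text
time: 27.07
ee_pos: [475.2, -59.4, 95.8]
tcp_rot: [-1.237, 1.168, -1.162]
ft_force: [0.6, -0.2, 1.2]
width: 0.3
t 27.07 pos [475.2 -59.4  95.8] F [ 0.6 -0.2  1.2] w 0.3
tool axes rows x,y,z in world: [[0.06, -0.998, -0.002], [-0.003, 0.002, -1.0], [0.998, 0.06, -0.002]] q [-0.13  0.08 -0.39  1.1   0.    1.39]
(array([0.0084, 0.1781, 0.0383]), array([0., 0., 0.]))
```

View pics/w25.png

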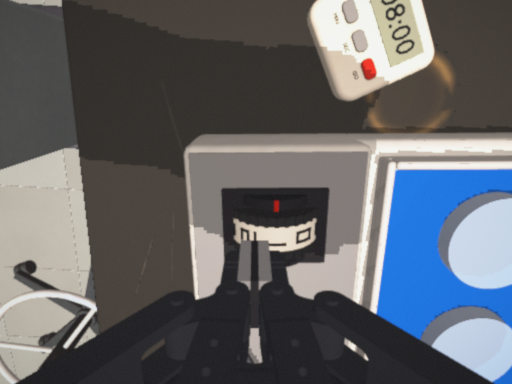

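```bash

python3 -m creep '[[0.01,0.1,0.03,0,0,0,-1],[0.01,0.18,0.03,0,0,0,-1],[0.01,0.18,0.03,0,0,0,-1]]' 40
python3 -m creep '[[0,0.02,0,0,0,0,-1],[0,0.04,0,0,0,0,-1],[0,0.04,0,0,0,0,-1]]' 40
python3 -m creep '[[0,0.02,0,0,0,0,-1],[0,0.02,0,0,0,0,-1]]' 40
```

```text
time: 27.37
ee_pos: [479.7, -60.5, 78.8]
tcp_rot: [-1.236, 1.167, -1.163]
ft_force: [-0.4, 0.1, 0.9]
width: 0.1
time: 27.62
ee_pos: [480.0, -60.5, 74.7]
tcp_rot: [-1.236, 1.167, -1.164]
ft_force: [1.7, -0.5, 0.3]
width: 0.1
time: 27.78
ee_pos: [480.3, -60.5, 73.0]
tcp_rot: [-1.236, 1.166, -1.164]
ft_force: [0.3, -0.1, 2.0]
width: -0.0
```

```bash

python3 -m creep '[[0,0.02,0,0,0,0,-1],[0,0.03,0,0,0,0,-1]]' 40
python3 -m creep '[[0,0,0.06,0,0,0,-1],[0,0,0.12,0,0,0,-1],[0,0,0.18,0,0,0,-1],[0,0,0.18,0,0,0,-1]]' 40
python3 -c "
from h import *
w=shot('wrist'); cv2.imwrite('pics/w26.png',w['image']); crop(w,180,180,360,280,4,'w26c.png')"
```

```text
time: 27.95
ee_pos: [480.5, -60.5, 70.5]
tcp_rot: [-1.235, 1.165, -1.164]
ft_force: [-2.0, 0.3, 6.2]
width: -0.3
time: 28.28
ee_pos: [500.1, -59.3, 71.2]
tcp_rot: [-1.233, 1.164, -1.165]
ft_force: [0.4, 0.7, 4.0]
width: -0.3
```

View pics/w26c.png

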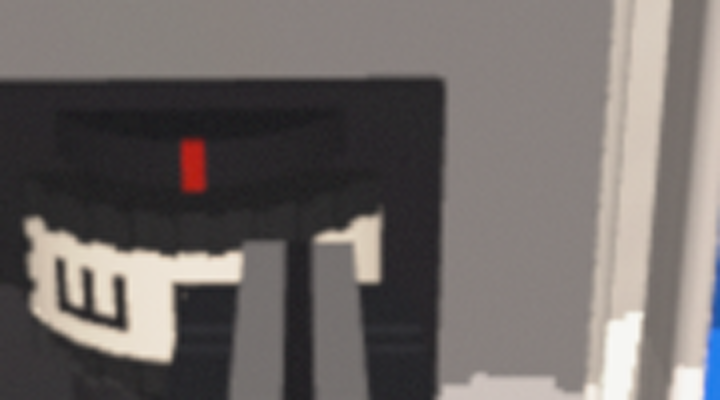

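```bash

python3 -m creep '[[0,-0.12,0,0,0,0,-1],[0,-0.12,-0.2,0,0,0,-1],[0,-0.12,-0.2,0,0,0,-1]]' 40
python3 -c "
from h import *
w=shot('wrist'); crop(w,180,180,360,280,4,'w27c.png')"
```

```text
time: 28.58
ee_pos: [476.9, -60.6, 82.8]
tcp_rot: [-1.235, 1.166, -1.164]
ft_force: [-0.6, 1.1, -0.1]
width: -0.0
```

View pics/w27c.png

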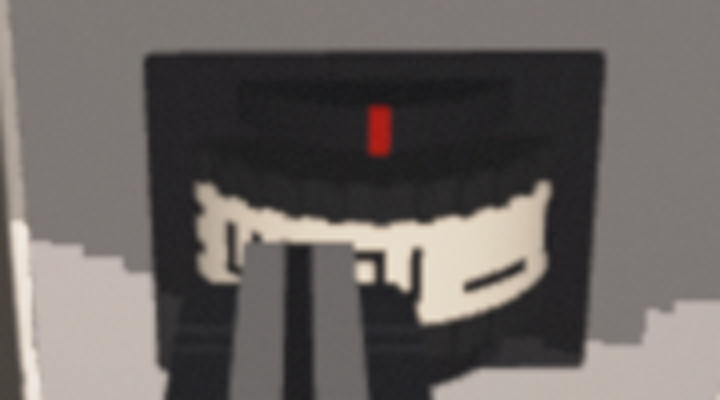

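Each stroke moves the wheel one digit, and it now shows 2 (1 is on the far side). I repeat the stroke.

```bash

for i in 1; do
python3 -m creep '[[0,0.06,0.03,0,0,0,-1],[0,0.12,0.03,0,0,0,-1],[0,0.12,0.03,0,0,0,-1]]' 40
python3 -m creep '[[0,0.01,0.06,0,0,0,-1],[0,0.01,0.12,0,0,0,-1],[0,0.01,0.17,0,0,0,-1],[0,0.01,0.17,0,0,0,-1]]' 40
python3 -m creep '[[0,-0.12,0,0,0,0,-1],[0,-0.12,-0.2,0,0,0,-1],[0,-0.12,-0.2,0,0,0,-1]]' 40
done
python3 -c "
from h import *
w=shot('wrist'); crop(w,180,180,360,280,4,'w28c.png')"
```

```text
time: 28.88
ee_pos: [481.6, -60.5, 69.8]
tcp_rot: [-1.234, 1.165, -1.165]
ft_force: [0.5, -0.3, 7.8]
width: -0.2
time: 29.22
ee_pos: [501.0, -59.3, 69.3]
tcp_rot: [-1.232, 1.163, -1.166]
ft_force: [1.4, 1.8, 7.3]
width: 0.1
time: 29.47
ee_pos: [479.0, -60.5, 81.3]
tcp_rot: [-1.234, 1.164, -1.165]
ft_force: [-1.0, -0.8, -0.8]
width: -0.2
```

View pics/w28c.png

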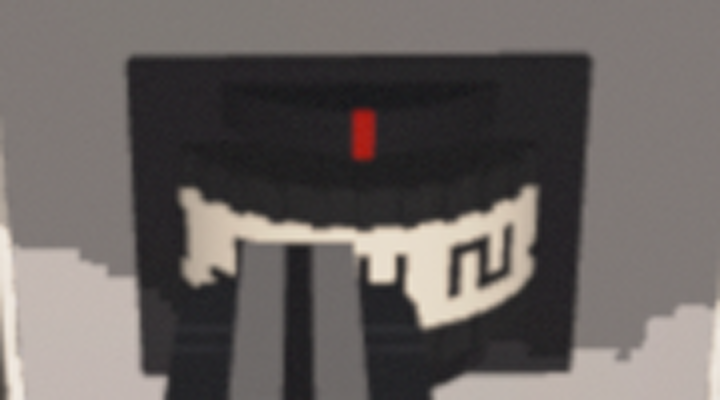

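```bash

python3 -m creep '[[0,0.06,0,0,0,0,-1],[0,0.11,0,0,0,0,-1],[0,0.11,0,0,0,0,-1]]' 40
python3 -m creep '[[0,0,0.06,0,0,0,-1],[0,0,0.12,0,0,0,-1],[0,0,0.17,0,0,0,-1],[0,0,0.17,0,0,0,-1]]' 40
python3 -m creep '[[0,-0.12,0,0,0,0,-1],[0,-0.12,-0.2,0,0,0,-1],[0,-0.12,-0.2,0,0,0,-1]]' 40
python3 -c "
from h import *
w=shot('wrist'); crop(w,180,180,360,280,4,'w29c.png')"
python3 -m creep '[[0,0.06,0,0,0,0,-1],[0,0.11,0.01,0,0,0,-1],[0,0.11,0.01,0,0,0,-1]]' 40
python3 -m creep '[[0,0,0.06,0,0,0,-1],[0,0,0.12,0,0,0,-1],[0,0,0.17,0,0,0,-1],[0,0,0.17,0,0,0,-1]]' 40
python3 -m creep '[[0,-0.12,0,0,0,0,-1],[0,-0.12,-0.2,0,0,0,-1],[0,-0.12,-0.2,0,0,0,-1]]' 40
python3 -c "
from h import *
w=shot('wrist'); crop(w,180,180,360,280,4,'w30c.png')"
```

```text
time: 29.77
ee_pos: [480.8, -60.6, 69.6]
tcp_rot: [-1.233, 1.163, -1.166]
ft_force: [-0.4, -0.2, 7.8]
width: -0.4
time: 30.1
ee_pos: [499.9, -59.4, 70.1]
tcp_rot: [-1.231, 1.161, -1.167]
ft_force: [0.6, 0.8, 6.0]
width: 0.0
time: 30.35
ee_pos: [478.0, -60.5, 81.4]
tcp_rot: [-1.232, 1.163, -1.165]
ft_force: [-0.7, 0.3, -0.0]
width: 0.2
time: 30.65
ee_pos: [480.5, -60.5, 69.4]
tcp_rot: [-1.232, 1.163, -1.166]
ft_force: [-1.6, -0.1, 8.2]
width: -0.1
time: 30.98
ee_pos: [499.8, -59.3, 69.8]
tcp_rot: [-1.23, 1.161, -1.167]
ft_force: [1.6, 0.9, 6.6]
width: -0.0
time: 31.23
ee_pos: [477.9, -60.4, 81.7]
tcp_rot: [-1.231, 1.163, -1.165]
ft_force: [-0.9, 0.1, -0.5]
width: 0.2
```

View pics/w30c.png

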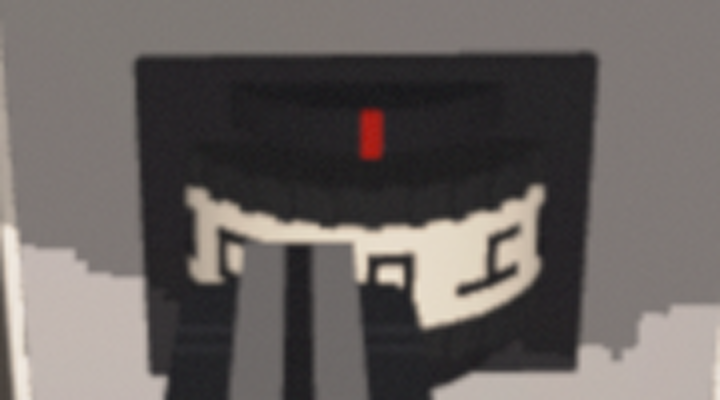

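View pics/w29c.png

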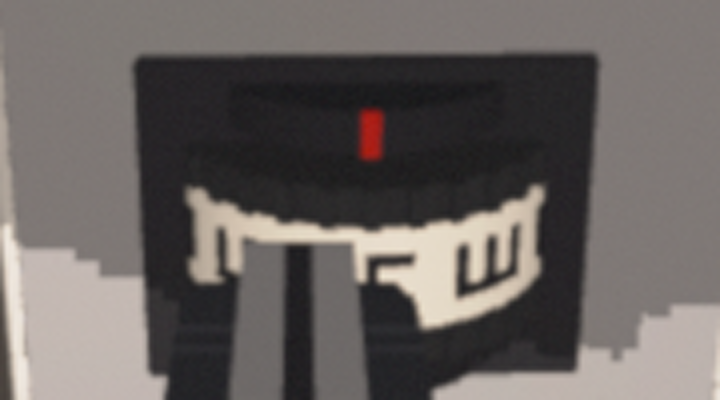

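It now shows 5 (4 is on the far side), so three more strokes are needed.

```bash

python3 -m creep '[[0,0.06,0,0,0,0,-1],[0,0.11,0.01,0,0,0,-1],[0,0.11,0.01,0,0,0,-1]]' 40
python3 -m creep '[[0,0,0.06,0,0,0,-1],[0,0,0.12,0,0,0,-1],[0,0,0.17,0,0,0,-1],[0,0,0.17,0,0,0,-1]]' 40
python3 -m creep '[[0,-0.12,0,0,0,0,-1],[0,-0.12,-0.2,0,0,0,-1],[0,-0.12,-0.2,0,0,0,-1]]' 40
python3 -c "
from h import *
w=shot('wrist'); crop(w,180,180,360,280,4,'w31c.png')"
python3 -m creep '[[0,0.06,0,0,0,0,-1],[0,0.11,0.01,0,0,0,-1],[0,0.11,0.01,0,0,0,-1]]' 40
python3 -m creep '[[0,0,0.06,0,0,0,-1],[0,0,0.12,0,0,0,-1],[0,0,0.17,0,0,0,-1],[0,0,0.17,0,0,0,-1]]' 40
python3 -m creep '[[0,-0.12,0,0,0,0,-1],[0,-0.12,-0.2,0,0,0,-1],[0,-0.12,-0.2,0,0,0,-1]]' 40
python3 -c "
from h import *
w=shot('wrist'); crop(w,180,180,360,280,4,'w32c.png')"
```

```text
time: 31.53
ee_pos: [480.4, -60.4, 69.9]
tcp_rot: [-1.231, 1.162, -1.166]
ft_force: [-1.1, -0.2, 7.4]
width: 0.1
time: 31.87
ee_pos: [499.6, -59.2, 70.4]
tcp_rot: [-1.229, 1.16, -1.167]
ft_force: [0.3, 0.8, 5.2]
width: -0.1
time: 32.12
ee_pos: [477.8, -60.4, 81.8]
tcp_rot: [-1.23, 1.162, -1.166]
ft_force: [-0.7, -0.2, -0.6]
width: 0.2
time: 32.42
ee_pos: [480.3, -60.3, 69.8]
tcp_rot: [-1.23, 1.162, -1.166]
ft_force: [-1.2, -0.5, 7.4]
width: -0.2
time: 32.75
ee_pos: [499.5, -59.1, 70.2]
tcp_rot: [-1.228, 1.159, -1.167]
ft_force: [1.3, 1.4, 6.0]
width: 0.0
time: 33.0
ee_pos: [477.8, -60.3, 81.4]
tcp_rot: [-1.229, 1.161, -1.165]
ft_force: [-0.8, 0.4, -1.4]
width: 0.1
```

View pics/w32c.png

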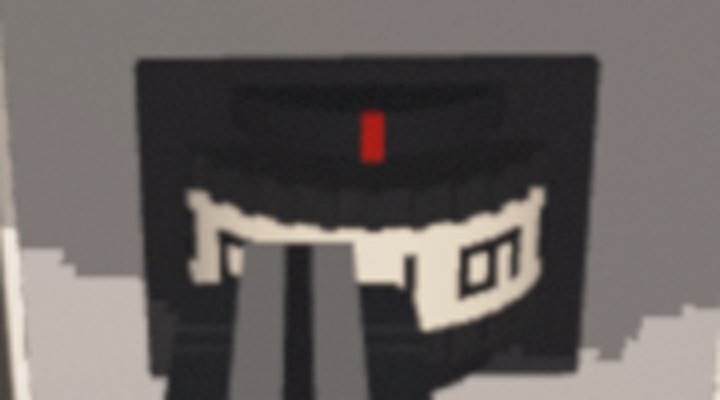

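6 is now on the far side, so 7 is set. I do the last stroke, then lift away.

```bash

python3 -m creep '[[0,0.06,0,0,0,0,-1],[0,0.11,0.01,0,0,0,-1],[0,0.11,0.01,0,0,0,-1]]' 40
python3 -m creep '[[0,0,0.06,0,0,0,-1],[0,0,0.12,0,0,0,-1],[0,0,0.17,0,0,0,-1],[0,0,0.17,0,0,0,-1]]' 40
python3 -m creep '[[0,-0.2,0,0,0,0,-1],[0,-0.5,0,0,0,0,-1],[0.2,-0.8,0,0,0,0,-1],[0.5,-0.9,0,0,0,0,-1],[0.8,-0.9,0,0,0,0,-1]]' 40
python3 -m creep '[[0.2,0,0,0,0,0,-1],[0.5,0,0,0,0,0,-1],[0.8,0,0,0,0,0,-1],[0.8,0,0,0,0,0,-1]]' 40
python3 -c "
from h import *
st();w=shot('wrist'); np.save('w33.npy',w,allow_pickle=True);cv2.imwrite('pics/w33.png',w['image']); crop(w,160,0,300,100,5,'w33c.png')"
```

```text
time: 33.3
ee_pos: [480.3, -60.3, 69.4]
tcp_rot: [-1.229, 1.161, -1.166]
ft_force: [-1.4, -0.2, 8.1]
width: -0.1
time: 33.63
ee_pos: [499.7, -59.0, 69.8]
tcp_rot: [-1.227, 1.159, -1.167]
ft_force: [1.3, 0.9, 6.4]
width: 0.1
time: 34.05
ee_pos: [505.9, -140.1, 162.3]
tcp_rot: [-1.225, 1.153, -1.168]
ft_force: [0.7, -0.3, -1.0]
width: 0.2
time: 34.38
ee_pos: [511.5, -224.1, 160.7]
tcp_rot: [-1.225, 1.156, -1.172]
ft_force: [-0.3, -0.3, 0.4]
width: 0.3
t 34.38 pos [ 511.5 -224.1  160.7] F [-0.3 -0.3  0.4] w 0.3
tool axes rows x,y,z in world: [[0.059, -0.998, -0.001], [0.015, 0.002, -1.0], [0.998, 0.059, 0.015]] q [-0.42  0.19 -0.12  1.25  0.01  1.1 ]
```

View pics/w33.png

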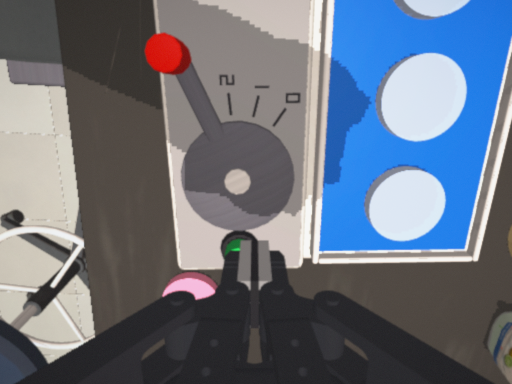

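View pics/w33c.png

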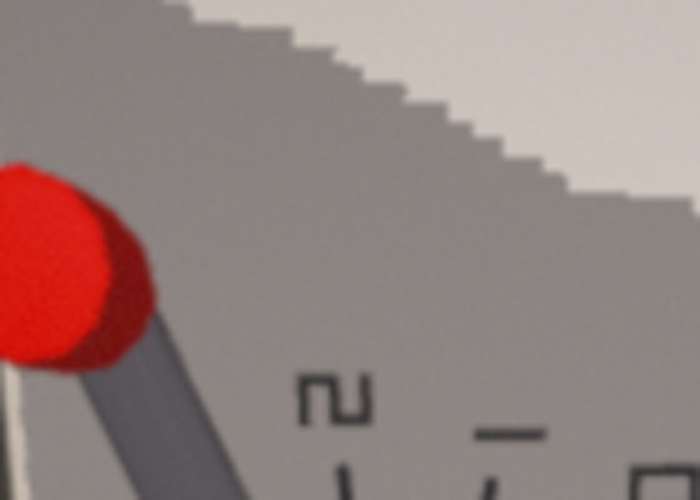

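```bash

python3 -m creep '[[-0.25,-0.2,0,0,0,0,-1],[-0.55,-0.4,0,0,0,0,-1],[-0.8,-0.6,0,0,0,0,-1],[-0.8,-0.6,0,0,0,0,-1]]' 40
python3 -c "
from h import *
st();w=shot('wrist'); np.save('w34.npy',w,allow_pickle=True);cv2.imwrite('pics/w34.png',w['image']); crop(w,130,40,290,160,5,'w34c.png')
t=shot('top'); crop(t,270,115,420,225,5,'t34.png')"
```

```text
time: 34.77
ee_pos: [506.6, -138.7, 224.3]
tcp_rot: [-1.222, 1.151, -1.169]
ft_force: [1.1, -1.0, 1.1]
width: -0.2
t 34.77 pos [ 506.6 -138.7  224.3] F [ 1.1 -1.   1.1] w -0.2
tool axes rows x,y,z in world: [[0.063, -0.998, -0.003], [0.018, 0.004, -1.0], [0.998, 0.063, 0.019]] q [-0.27  0.11 -0.07  1.37  0.01  1.24]
```

View pics/w34.png

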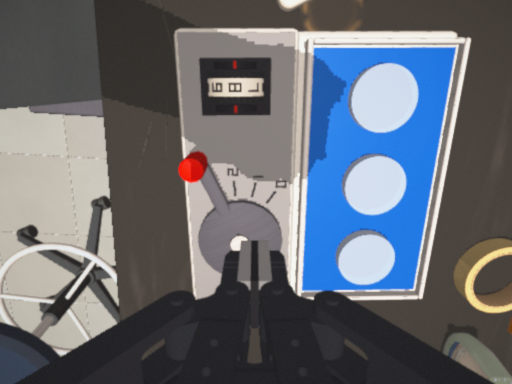

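View pics/w34c.png

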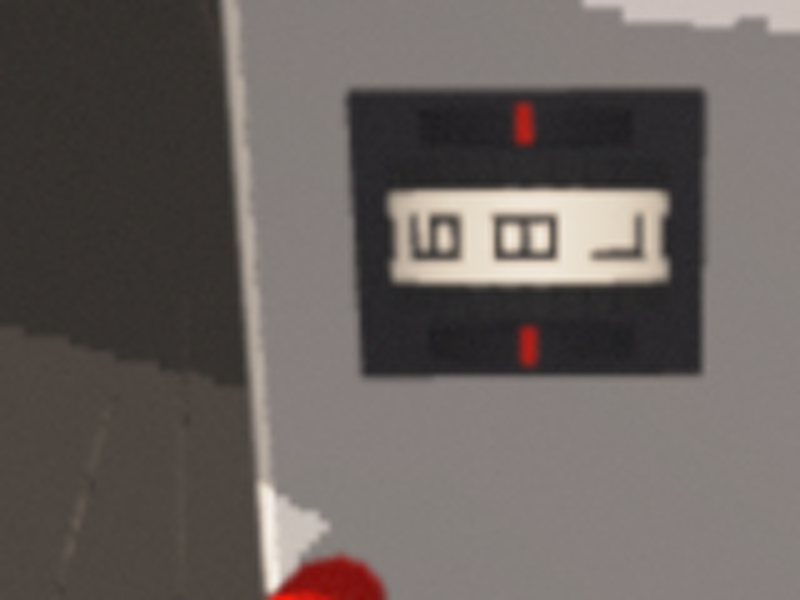

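View pics/t34.png

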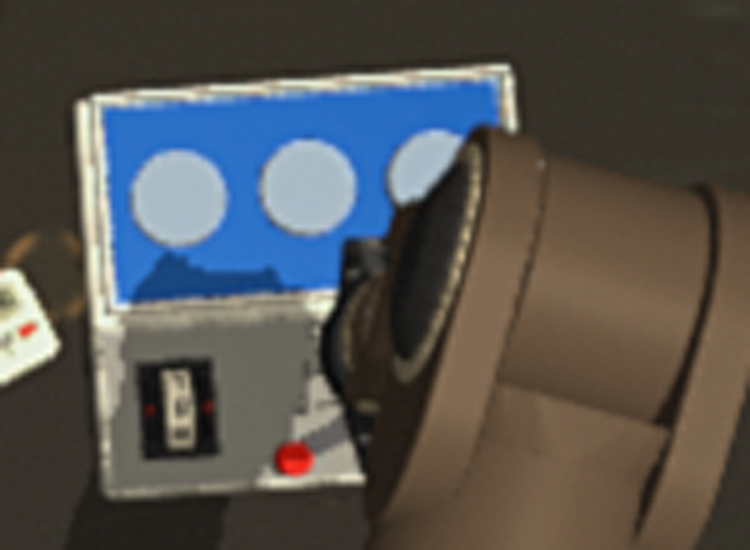

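The wheel shows 8 between the marks, the three dishes lie flat and apart, the timer is on the worktop and the lever is at notch 3. Next is the release button.

```bash

python3 -m creep '[[0.3,0,0,0,0,0,-1],[0.6,0.1,0.02,0,0,-0.006,-1],[0.95,0.2,0.04,0,0,-0.006,-1]]' 40
python3 -c "
from h import *
print(move([503.5,-272,105]))"
```

```text
time: 35.12
ee_pos: [516.6, -235.8, 199.9]
tcp_rot: [-1.239, 1.143, -1.182]
ft_force: [0.9, 0.3, -0.0]
width: 0.0
(array([ 0.3363,  0.9525, -0.1679]), array([0., 0., 0.]))
```

```bash

python3 -m creep '[[0.2,0.1,-0.1,0,0,0,-1],[0.34,0.4,-0.17,0,0,0,-1],[0.34,0.7,-0.17,0,0,0,-1],[0.34,0.92,-0.17,0,0,0,-1],[0.34,0.92,-0.17,0,0,0,-1]]' 40
python3 -c "
from h import *
st();print(move([503.5,-272,80]))
s=shot('side'); crop(s,270,120,360,200,7,'s35.png');w=shot('wrist'); cv2.imwrite('pics/w35.png',w['image'])"
```

```text
time: 35.53
ee_pos: [499.6, -271.5, 101.4]
tcp_rot: [-1.242, 1.153, -1.175]
ft_force: [-0.8, -0.5, -0.8]
width: -0.1
t 35.53 pos [ 499.6 -271.5  101.4] F [-0.8 -0.5 -0.8] w -0.1
tool axes rows x,y,z in world: [[0.062, -0.998, 0.012], [0.007, -0.011, -1.0], [0.998, 0.062, 0.006]] q [-0.49  0.23 -0.2   1.13 -0.01  1.01]
(array([0.0051, 0.2141, 0.0368]), array([0., 0., 0.]))
```

View pics/s35.png

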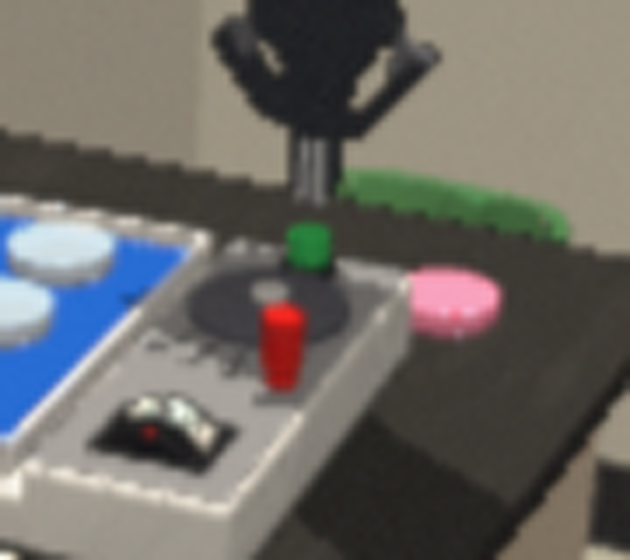

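View pics/w35.png

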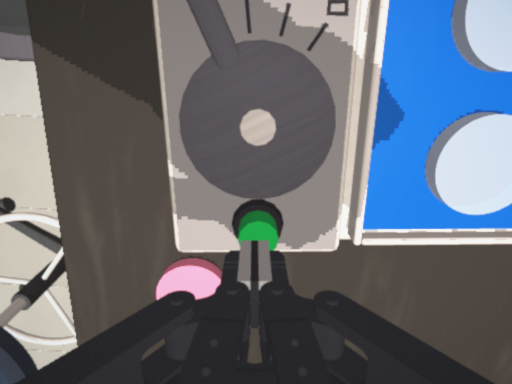

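```bash

python3 -m creep '[[0,0.1,0.03,0,0,0,-1],[0,0.2,0.03,0,0,0,-1],[0,0.25,0.03,0,0,0,-1],[0,0.28,0.03,0,0,0,-1],[0,0.31,0.03,0,0,0,-1]]' 40
python3 -m creep '[[0,0.02,0,0,0,0,-1],[0,0.02,0,0,0,0,-1],[0,0.02,0,0,0,0,-1],[0,0.02,0,0,0,0,-1],[0,0.02,0,0,0,0,-1]]' 40
python3 -c "
from h import *
st()"
```

```text
time: 36.05
ee_pos: [505.7, -272.2, 76.0]
tcp_rot: [-1.24, 1.146, -1.179]
ft_force: [-0.5, 1.1, 0.7]
width: 0.2
time: 36.47
ee_pos: [505.8, -272.1, 74.4]
tcp_rot: [-1.24, 1.145, -1.179]
ft_force: [-1.9, 1.4, 3.9]
width: -0.0
t 36.47 pos [ 505.8 -272.1   74.4] F [-1.9  1.4  3.9] w -0.0
tool axes rows x,y,z in world: [[0.064, -0.998, 0.015], [0.014, -0.014, -1.0], [0.998, 0.064, 0.013]] q [-0.49  0.25 -0.24  1.06 -0.01  1.02]
```

```bash

python3 -m creep '[[0,0.03,0,0,0,0,-1],[0,0.06,0,0,0,0,-1],[0,0.08,0,0,0,0,-1],[0,0.08,0,0,0,0,-1],[0,0.08,0,0,0,0,-1]]' 40
python3 -m creep '[[0,0,0,0,0,0,-1],[0,0,0,0,0,0,-1],[0,0,0,0,0,0,-1],[0,0,0,0,0,0,-1],[0,0,0,0,0,0,-1]]' 40
python3 -c "
from h import *
st(); s=shot('side'); crop(s,270,120,360,200,7,'s36.png');w=shot('wrist'); cv2.imwrite('pics/w36.png',w['image'])"
```

```text
time: 36.88
ee_pos: [506.1, -272.3, 69.8]
tcp_rot: [-1.239, 1.143, -1.181]
ft_force: [-8.8, 5.7, 26.1]
width: -0.0
time: 37.3
ee_pos: [506.3, -272.4, 70.2]
tcp_rot: [-1.239, 1.142, -1.182]
ft_force: [-2.8, 2.0, 4.8]
width: 0.1
t 37.30 pos [ 506.3 -272.4   70.2] F [-2.8  2.   4.8] w 0.1
tool axes rows x,y,z in world: [[0.064, -0.998, 0.017], [0.017, -0.016, -1.0], [0.998, 0.064, 0.016]] q [-0.49  0.25 -0.25  1.05 -0.01  1.02]
```

View pics/s36.png

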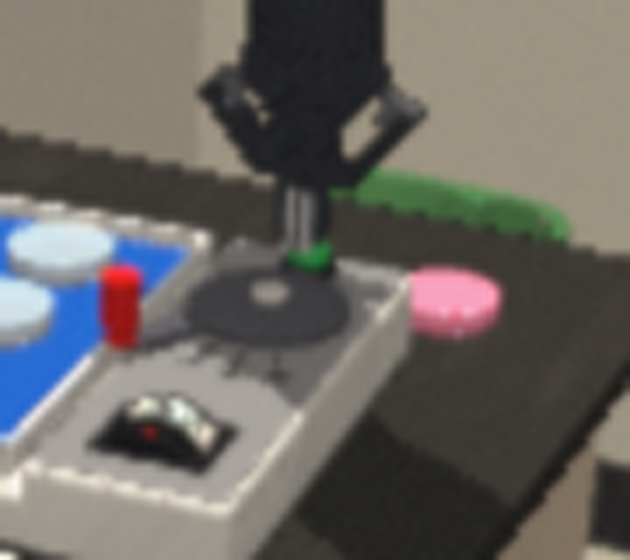

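```bash

python3 -m creep '[[0,0.02,0,0,0,0,-1],[0,0.02,0,0,0,0,-1],[0,0.02,0,0,0,0,-1],[0,0.02,0,0,0,0,-1],[0,0.02,0,0,0,0,-1]]' 40
python3 -m creep '[[0,0,0,0,0,0,-1],[0,0,0,0,0,0,-1],[0,0,0,0,0,0,-1],[0,0,0,0,0,0,-1],[0,0,0,0,0,0,-1]]' 40
python3 -m creep '[[0,-0.2,0,0,0,0,-1],[0,-0.5,0,0,0,0,-1],[0,-0.8,0,0,0,0,-1],[-0.3,-1,0,0,0,0,-1],[-0.6,-1,0,0,0,0,-1]]' 40
python3 -m creep '[[-0.3,-0.3,0,0,0,0,-1],[-0.6,-0.5,-0.1,0,0,0,-1],[-0.7,-0.5,-0.2,0,0,0,-1],[-0.7,-0.5,-0.2,0,0,0,-1]]' 40
python3 -c "
from h import *
st(); s=shot('side'); cv2.imwrite('pics/s37.png',s['image']);w=shot('wrist'); cv2.imwrite('pics/w37.png',w['image']);np.save('w37.npy',w,allow_pickle=True)
for a in (0,.35):
  th=np.arctan2(82.7,47.3)+a; print(a,proj(w,[500.5+95*np.cos(th),-212.5+95*np.sin(th),104]).round(1))
t=shot('top'); cv2.imwrite('pics/t37.png',t['image'])"
```

```text
time: 37.82
ee_pos: [506.4, -272.4, 70.0]
tcp_rot: [-1.238, 1.141, -1.183]
ft_force: [-6.4, 3.9, 15.0]
width: -0.1
time: 38.23
ee_pos: [506.4, -272.4, 70.3]
tcp_rot: [-1.238, 1.141, -1.183]
ft_force: [-2.8, 1.0, 6.0]
width: -0.0
time: 38.65
ee_pos: [503.0, -212.3, 173.6]
tcp_rot: [-1.234, 1.136, -1.191]
ft_force: [0.8, 0.0, 0.4]
width: -0.4
time: 38.98
ee_pos: [477.2, -140.9, 223.3]
tcp_rot: [-1.234, 1.132, -1.19]
ft_force: [0.1, 0.4, -0.7]
width: -0.0
t 38.98 pos [ 477.2 -140.9  223.3] F [ 0.1  0.4 -0.7] w -0.0
tool axes rows x,y,z in world: [[0.063, -0.998, 0.022], [0.028, -0.02, -0.999], [0.998, 0.064, 0.027]] q [-0.28  0.05 -0.14  1.35 -0.01  1.23]
0 [334.3 174.5]
0.35 [299.  159.4]
```

View pics/w37.png

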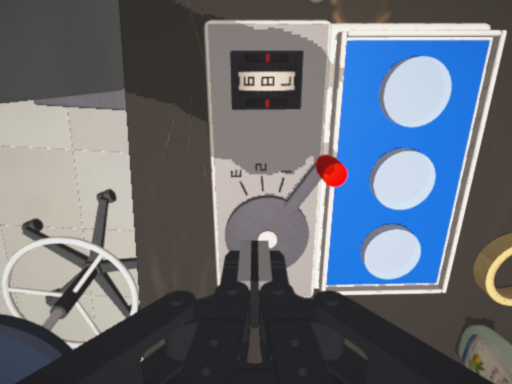

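View pics/s37.png

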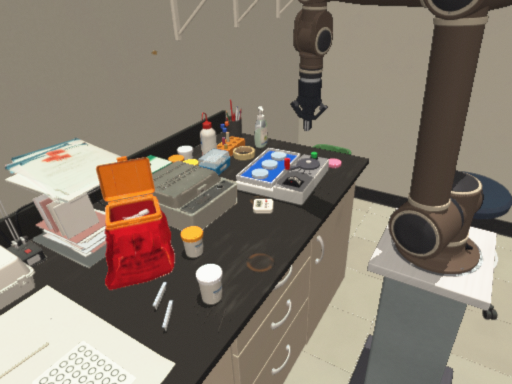

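View pics/t37.png

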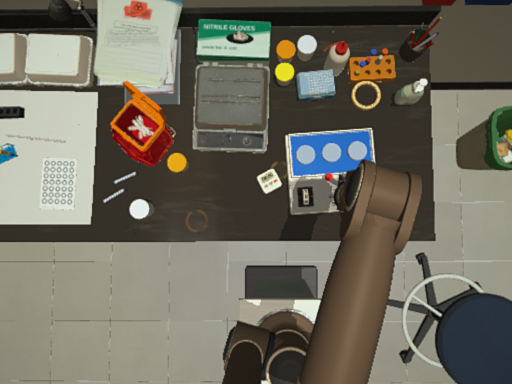

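The lever is back at rest: the knob is seen at (334,175) against a predicted (334,174.5). The wheel shows 8 at (267,80), and the three dishes lie flat on the mat. The timer is face up on the worktop at top px (269,180), and the cups and the pink part haven't moved.

```bash
python3 -c "
from workcell import *
print(finish_job())"
```

```text
the job is handed in; nothing more can be done
None
```

The job is done in the order asked and handed in at about 39 s.

1. **Brake:** I pulled the lever back to about 1.14 rad and let go. It settled at notch 3.
2. **Timer:** I laid it face up on the worktop, left of the shaker.
3. **Dishes:** All three lie flat and apart on the mat.
4. **Thumbwheel:** I rolled it from 1 to 8 in seven one-digit strokes.
5. **Release:** I held the button down for over a second, and the lever sprang all the way back.

**Last checks:** In the final pictures the lever knob is where it should be at rest and the wheel shows 8. The dishes and timer are as placed, the cups and the pink part are where they were, and the gripper is clear of everything.

**Less clean points:** Setting the timer down gave a brief 38 N at the wrist, and pressing the button a brief 26 N. The side and top cameras disagreed by up to about 10 mm on positions, so I relied mostly on the wrist camera. No check failed.

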